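# Run a batch of crucibles through the rail dryer

## Task

Run the two or three lidded crucibles on the grey board through the dryer: slide the empty carrier to its loading station (at the end of the rail on the side of its push tab), stand every crucible in a pocket of its own, push the carrier on to the drying station in front of the radiant panel, press the start button, push on to the cooling station at the far end, then stand all the crucibles in the aluminium tray and push the empty carrier back to the loading station. The carrier must click into the detent at every station. The crucibles are thin porcelain: hold them gently, with a grip of 10 N or less, keep them upright, and leave everything else on the bench where it is.

Things in the scene. Friction and masses are not known exactly. Their poses are not given: they have to be found in the camera images.
- carrier (a joint): distance (m) of the carrier along the rail from the loading station, growing to the rail's +y end. Spring detents at 0 (loading), 0.16 (drying) and 0.32 (cooling); stops at -0.012 and 0.332. Friction 1 N; about 6 N pushes it over a detent's edge (8 mm either side of its centre); within 3 mm of a centre it is drawn in by itself, so a push may end 3 mm short. It does not coast.
- carrier_deck (a point): middle of the pocket row, on the pocket floor, 40 mm above the bench; y along the rail to the cooling station, x across it, away from the robot. Aluminium slide, 64 by 212 mm (y -123 to +89); three pockets 52 by 52 mm in a row, pitch 58 mm, with black lips 5 mm high. Neighbours stand 18 mm apart: grip across the row (fingers closing along this x), where both sides are free.
- pocket0 (a point): middle of the floor of the pocket next to the push tab; same axes as carrier_deck
- pocket1 (a point): middle of the floor of the middle pocket
- pocket2 (a point): middle of the floor of the pocket farthest from the tab
- tab_top (a point): middle of the top of the push tab, an upright aluminium plate at the carrier's -y end, 36 mm wide (x), 12 mm thick (y), its top 66 mm above the pocket floor and 106 mm above the bench. It can be pushed from either side or gripped across its 36 mm width; the crucible in pocket0 is 25 mm or more from it. Same axes as carrier_deck.
- station0 (a point): fixed point of the rail under carrier_deck when the carrier is in the loading detent; y along the rail towards the other stations
- station1 (a point): the same for the drying station; a white radiant panel, 101 mm high, stands behind it, its face 83 mm beyond the rail's middle line (away from the robot)
- station2 (a point): the same for the cooling station
- tray: fixed shallow aluminium tray, 130 (x) by 220 (y) by 16 mm high, walls and floor 4 mm; origin in the middle of its underside, z up. The finished crucibles go here, standing upright on its floor.
- slab: fixed grey flat board, 140 (x) by 250 (y) by 4 mm, on which the crucibles stand at the start; origin in the middle of its underside
- start_top (a point): middle of the top of the dryer's start button, a grey round push button of radius 12 mm on a low white box 70 by 80 by 30 mm; its top is 52 mm above the bench; it travels 6 mm straight down and needs about 5 N
- start (a joint): how far the start button is pressed (m), 0 to 0.006; pressed counts from 0.004; it springs back
- vial: bystander: amber glass vial, 26 mm across, 50 mm high, between the control box and the rail
- beaker: bystander: clear beaker, 70 mm across, 80 mm high, on the left
- knife: bystander: flat spatula with a wooden handle, 240 mm long, lying on the right
- dish: bystander: open white porcelain bowl, 80 mm across, 30 mm high, on the right
- crucible0: lidded white porcelain crucible with a small knob, 40 mm across, straight sides 38 mm high, 46 mm with the knob, 60 to 130 g; origin in the middle of its underside. Fragile: grip at 10 N or less (it cracks beyond 24 N from both fingers together). May be absent.
- crucible1: lidded white porcelain crucible with a small knob, 40 mm across, straight sides 38 mm high, 46 mm with the knob, 60 to 130 g; origin in the middle of its underside. Fragile: grip at 10 N or less (it cracks beyond 24 N from both fingers together). May be absent.
- crucible2: lidded white porcelain crucible with a small knob, 40 mm across, straight sides 38 mm high, 46 mm with the knob, 60 to 130 g; origin in the middle of its underside. Fragile: grip at 10 N or less (it cracks beyond 24 N from both fingers together). May be absent.
Things that resemble listed ones, but are neither listed nor needed, are in the scene too. What is shaped like the crucible2 but green or red is not meant. What is shaped like the crucible0 but purple is not meant.

How it is judged:
On the way, in this order (a step that is already met when the one before it is completed fails the run):
1. the empty carrier clicked into the loading detent (value of joint carrier between -0.004 and 0.004 m and velocity of joint carrier between -0.02 and 0.02 m/s), for 0.3 s.
2. every crucible upright in a pocket of the carrier, let go, with the carrier in the loading detent (all of step 1 and x of crucible0 in the frame of carrier_deck between -0.012 and 0.012 m and y of crucible0 in the frame of carrier_deck between -0.07 and 0.07 m and z of crucible0 in the frame of carrier_deck between -0.004 and 0.004 m and angle between each of crucible0, crucible1, crucible2's own z axis and vertical below 0.08 rad and linear speed of each of crucible0, crucible1, crucible2 below 0.03 m/s and contact force between the fingers and crucible0 below 0.1 N and x of crucible1 in the frame of carrier_deck between -0.012 and 0.012 m and y of crucible1 in the frame of carrier_deck between -0.07 and 0.07 m and z of crucible1 in the frame of carrier_deck between -0.004 and 0.004 m and contact force between the fingers and crucible1 below 0.1 N and x of crucible2 in the frame of carrier_deck between -0.012 and 0.012 m and y of crucible2 in the frame of carrier_deck between -0.07 and 0.07 m and z of crucible2 in the frame of carrier_deck between -0.004 and 0.004 m and contact force between the fingers and crucible2 below 0.1 N), for 0.3 s.
3. the loaded carrier clicked into the drying detent (value of joint carrier between 0.156 and 0.164 m and velocity of joint carrier between -0.02 and 0.02 m/s and x of crucible0 in the frame of carrier_deck between -0.012 and 0.012 m and y of crucible0 in the frame of carrier_deck between -0.07 and 0.07 m and z of crucible0 in the frame of carrier_deck between -0.004 and 0.004 m and angle between each of crucible0, crucible1, crucible2's own z axis and vertical below 0.08 rad and x of crucible1 in the frame of carrier_deck between -0.012 and 0.012 m and y of crucible1 in the frame of carrier_deck between -0.07 and 0.07 m and z of crucible1 in the frame of carrier_deck between -0.004 and 0.004 m and x of crucible2 in the frame of carrier_deck between -0.012 and 0.012 m and y of crucible2 in the frame of carrier_deck between -0.07 and 0.07 m and z of crucible2 in the frame of carrier_deck between -0.004 and 0.004 m), for 0.3 s.
4. the start button pressed with the loaded carrier in the drying detent (all of step 3 and value of joint start above 0.004 m), for 0.05 s.
5. the loaded carrier clicked into the cooling detent (value of joint carrier between 0.316 and 0.324 m and velocity of joint carrier between -0.02 and 0.02 m/s and x of crucible0 in the frame of carrier_deck between -0.012 and 0.012 m and y of crucible0 in the frame of carrier_deck between -0.07 and 0.07 m and z of crucible0 in the frame of carrier_deck between -0.004 and 0.004 m and angle between each of crucible0, crucible1, crucible2's own z axis and vertical below 0.08 rad and x of crucible1 in the frame of carrier_deck between -0.012 and 0.012 m and y of crucible1 in the frame of carrier_deck between -0.07 and 0.07 m and z of crucible1 in the frame of carrier_deck between -0.004 and 0.004 m and x of crucible2 in the frame of carrier_deck between -0.012 and 0.012 m and y of crucible2 in the frame of carrier_deck between -0.07 and 0.07 m and z of crucible2 in the frame of carrier_deck between -0.004 and 0.004 m), for 0.3 s.
6. every crucible upright in the tray (x of crucible0 in the frame of tray between -0.05 and 0.05 m and y of crucible0 in the frame of tray between -0.095 and 0.095 m and z of crucible0 in the frame of tray between 0 and 0.008 m and angle between each of crucible0, crucible1, crucible2's own z axis and vertical below 0.15 rad and linear speed of each of crucible0, crucible1, crucible2 below 0.03 m/s and x of crucible1 in the frame of tray between -0.05 and 0.05 m and y of crucible1 in the frame of tray between -0.095 and 0.095 m and z of crucible1 in the frame of tray between 0 and 0.008 m and x of crucible2 in the frame of tray between -0.05 and 0.05 m and y of crucible2 in the frame of tray between -0.095 and 0.095 m and z of crucible2 in the frame of tray between 0 and 0.008 m), for 0.2 s.
At the end, for the whole second after the job is handed in: every crucible stands upright (within 0.15 rad), at rest on the floor of the tray, and the empty carrier is in the loading detent (within 4 mm) (all of step 1 and all of step 6); the robot touches nothing.
It fails at once if the fingers press on a crucible with more than 24 N in all (both fingers together) (contact force between the fingers and crucible0 above 24 N or contact force between the fingers and crucible1 above 24 N or contact force between the fingers and crucible2 above 24 N).
It fails at once if a bystander moved more than 3 cm (distance of any of vial, beaker, knife, dish from where it was at the start of the episode above 0.03 m).
Of crucible0, crucible1, crucible2 only 2 to 3 are there at a start; the rules pass over those that are not, and their reading is None.
At some moment in a run one of crucible0, crucible1, crucible2 may be knocked a few centimetres aside while the robot is not near it.
Once in a run the grip may slacken for a moment while it holds something.
It also fails if it takes over 210 s, if anything falls off the work surface, if the arm or the gripper's body presses on something with over 40 N, if the wrist force passes 120 N, or if a joint passes its speed limit or range.

## Robot

A 7-joint arm with a two-finger parallel gripper is mounted at the origin on the work surface. World frame = base frame: x ahead of the robot, y to its left, z up, the work surface at z = 0. Lengths are in m, angles in rad, forces in N, time in s.
With the tool pointing down it reaches from about 0.425 to 0.925 m from the base axis. Payload 6.8 kg.
Tool frame: the origin (TCP) lies midway between the tips of the shut fingers; the grasp point (between the pads) lies 19 mm behind it (bot.hold_point_z is the distance from the TCP to the grasp point, in m); z points along the fingers, y is the line along which they close (so a half turn about z gives the same grasp; the last joint's range is limited). The gripper opens to 85 mm and grips with 20 to 120 N. Pads are 22 mm wide; open, the fingers measure 114 mm over their backs; the gripper's body (76 mm by 85 mm) begins 54 mm behind the grasp point. The pads swing forward as they close: fully open they stand 13 mm farther back than shut.
Start: joints at [-1.373, 0.477, 0.022, 1.555, -0.011, 1.109, -0.083], TCP at [0.203, 0.644, 0.231] pointing down, gripper open.
Joint ranges: [-2.96, 2.96], [-0.34, 2.1], [-1.41, 1.46], [0.24, 2.44], [-1.37, 4.51], [0.17, 1.92], [-2.96, 2.96]. Speed limits (rad/s): [2.39, 2.39, 3.14, 3.14, 3.14, 3.14, 3.14].

## Interface

Orientations are given as a unit quaternion [w, x, y, z].
In Python, from station import bot gives the robot as it stands. The module is installed in compiled form; this text tells all that it offers.
- The arm moves only by the tool step_arm, never from a script. Its argument "increments" is a list that holds one entry, the list of rows, each a list of 7 numbers: the opening, from -1 (shut) to 1 (fully open), then the shift along the tool's x, y, z in mm, then the turn, a rotation vector about the tool's x, y, z in degrees. In form: [[[grip, x, y, z, ax, ay, az], ...]]. A call has 1 to 10 rows; each row is the pose to reach, as a shift and turn from the pose commanded when the call began, along the tool's axes at that moment; what a row does not reach only later rows make up. A row lasts 1/12 s, in which the tool goes at most 41.7 mm and 7.16 degrees, less where a joint would pass 70% of its speed; a pose out of reach is approached as far as the arm can. A call with a gripper value outside its range is refused whole. The fingers move at their own pace and stop on an object; "force" is the grip in N (left out, the last holds). Time passes only in rows, so rows that repeat a pose let the fingers close. It gives the time, the measured TCP pose, the force, the opening and the grip force at its end, in the units of the state.
- bot.get_obs(): the state, without advancing time (a new reading comes with each control period).
- bot.read_camera(name): name is "side" or "top"; returns a dict with "image" (400x640x3 uint8, red, green, blue), "camera_matrix" (3x3 intrinsics, pixels), "R" (3x3) and "t" (3): a world point X has camera coordinates R X + t. Camera axes: x right, y down, z forward; pixel columns grow to the right and rows downward; lengths in m; the calibration is good to about 2 mm. A picture is of the moment at which its call begins. There is no depth.
- bot.hand_in(): hands the job in; it is judged then, once.
The state is a dict: "t": time; "q": joint angles; "joint_vel": joint speeds; "joint_torque": joint torques, N m; "eef_pos": TCP position; "tool_rot": TCP orientation; "contact_force": force on the tool from outside, world axes, zero at the start; "torque": the same for the moment, N m; "gripper_width": opening from 0.0 (shut) to 1.0 (fully open); "grasp_force": force on a finger pad.
Only numpy, scipy, OpenCV 4.12 (cv2) and the standard library are available. Lean on these libraries where they do the work, as an engineer would, in place of code of your own. Each camera call takes 0.05 s, during which the arm holds its last target. There are 200 camera calls.

## Working session

There is one attempt and no reset: what is moved stays moved. The work goes in short steps, Python scripts to look and compute and a tool call to move; the robot and the scene stay as the last step left them, time stands still between calls to the robot, and variables do not carry over. Pictures are saved under pics/ and viewed, at most 16 in all, crops included, and the job is handed in when it is done.

Besides the shell and the picture viewer there is one more tool, called after ">>>" in YAML: its name, and indented under it one key for each argument. step_arm: Moves the arm, as the interface text tells. Its arguments: {"type":"object","properties":{"increments":{"type":"array"},"force":{"type":"number"}},"required":["increments"]}

```bash
mkdir -p pics; cat > h.py <<'E'
from station import bot
import numpy as np, cv2
def snap(n,f):
    c=bot.read_camera(n); cv2.imwrite('pics/'+f+'.png',c['image'][:,:,::-1]); 
    np.savez('pics/'+f+'.npz',K=c['camera_matrix'],R=c['R'],t=c['t']); return c
def px(f,u,v,z):
    d=np.load('pics/'+f+'.npz'); R,t=d['R'],d['t']
    r=R.T@np.linalg.solve(d['K'],[u,v,1.]); o=-R.T@t
    return np.round(o+r*(z-o[2])/r[2],4)
def proj(f,X):
    d=np.load('pics/'+f+'.npz'); p=d['K']@(d['R']@np.array(X)+d['t']); return np.round(p[:2]/p[2],1)
def crop(f,u0,v0,u1,v1,s,g):
    im=cv2.imread('pics/'+f+'.png')[v0:v1,u0:u1]; cv2.imwrite('pics/'+g+'.png',cv2.resize(im,None,fx=s,fy=s,interpolation=cv2.INTER_CUBIC))
E
python3 - <<'E'
from h import *
snap('top','t0');snap('side','s0')
for f in('t0','s0'):
    d=np.load('pics/'+f+'.npz');print(d['K'].round(1).tolist(),d['R'].round(3).tolist(),d['t'].round(3).tolist())
print(bot.get_obs())
E
```

```text
[[376.0, 0.0, 317.0], [0.0, 376.0, 199.4], [0.0, 0.0, 1.0]] [[0.004, -1.0, -0.0], [-0.984, -0.004, -0.18], [0.18, 0.001, -0.984]] [0.0, 0.514, 1.296]
[[396.2, 0.0, 323.7], [0.0, 396.2, 198.1], [0.0, 0.0, 1.0]] [[-0.998, -0.061, -0.026], [-0.008, 0.5, -0.866], [0.066, -0.864, -0.5]] [0.478, 0.084, 1.121]
{'t': 0.1, 'q': array([-1.37307377,  0.47775387,  0.0223527 ,  1.5563479 , -0.01149074,
        1.1093019 , -0.08310893]), 'joint_vel': array([ 0.00053932, -0.00199394,  0.00143673, -0.00298374,  0.00090505,
       -0.00195998, -0.00031139]), 'joint_torque': array([ 3.54030504e-03, -5.97758174e+01,  1.61331598e+00, -2.81958032e+01,
        1.28253963e-02,  5.02180381e-03, -2.63543129e-06]), 'eef_pos': array([0.20308564, 0.64316361, 0.23040069]), 'tool_rot': array([-6.02867022e-05,  1.52312892e-01,  9.88331966e-01, -8.39157096e-04]), 'contact_force': array([-0.67120007, -0.3801999 ,  1.09265332]), 'torque': array([-0.02895351, -0.0037556 , -0.00096143]), 'grasp_force': 0.0, 'gripper_width': 0.999371755444217}
```

View pics/t0.png

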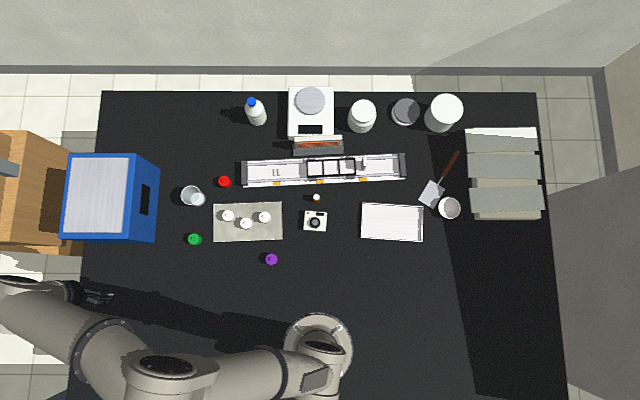

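View pics/s0.png

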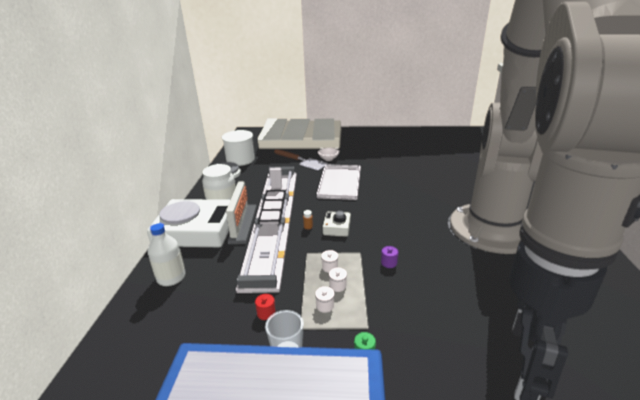

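The grey board holds three white crucibles, at top view (228,215), (246,223) and (264,217). The red (224,182), green (194,239) and purple (271,259) lookalikes are off the board and not meant. I'll enlarge to confirm this and to measure.

```bash
python3 - <<'E'
from h import *
crop('t0',205,130,435,260,3.4,'c1')
crop('s0',230,150,400,340,3.1,'c2')
E
```

```text
(no output)
```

View pics/c1.png

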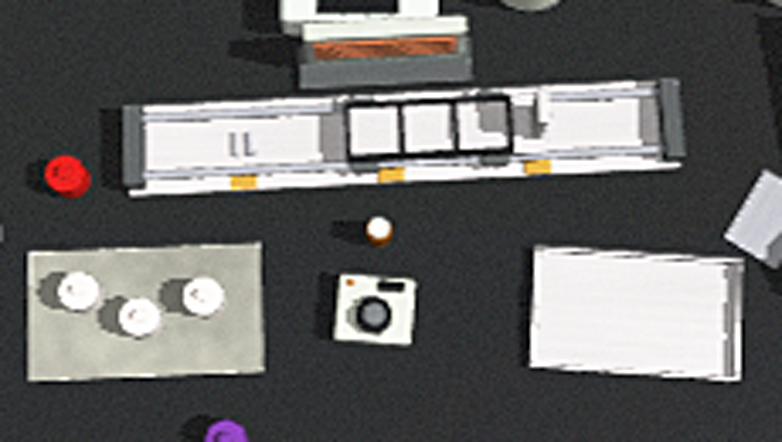

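View pics/c2.png

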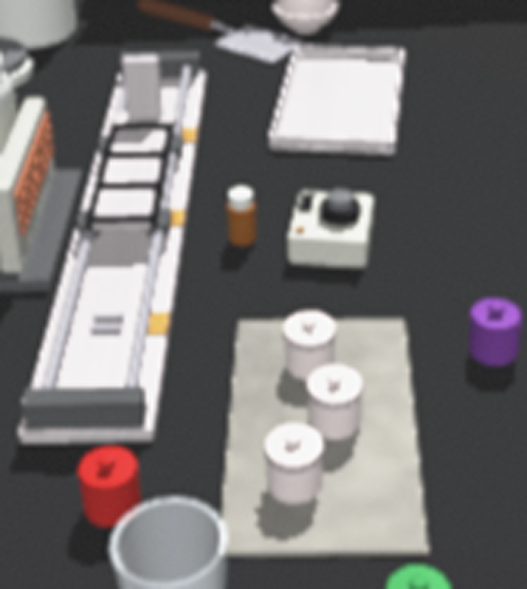

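```bash
python3 - <<'E'
from h import *
T=lambda u,v,z:px('t0',205+u/3.4,130+v/3.4,z)
S=lambda u,v,z:px('s0',230+u/3.1,150+v/3.1,z)
print('cruc top lid');[print(T(*p,.042)) for p in((78,291),(138,317),(204,297))]
print('cruc side lid');[print(S(*p,.042)) for p in((293,447),(334,387),(308,329))]
print('marks');[print(z,T(*p,z)) for z in(0,.03) for p in((243,182),(391,175),(538,167))]
print('marks side');[print(S(*p,.03)) for p in((158,323),(179,218),(190,134))]
print('lip corners');[print(T(*p,.045)) for p in((348,103),(511,96),(511,155),(352,160))]
print('lip side');[print(S(*p,.045)) for p in((113,127),(173,126),(156,224),(85,218))]
print('tab top?',T(527,97,.106),T(545,95,.106), S(140,57,.106))
print('button',T(374,313,.052),S(341,200,.052))
print('tray',[T(*p,.016) for p in((536,245),(743,260),(740,380),(530,368))])
print('tray side',[S(*p,.016) for p in((295,45),(405,48),(394,150),(271,147))])
print('slab',[T(*p,.004) for p in((28,251),(261,242),(263,371),(28,380))])
print('vial',T(378,228,.05),S(240,190,.05))
E
```

```text
cruc top lid
[0.455  0.3189 0.042 ]
[0.428  0.2552 0.042 ]
[0.4493 0.187  0.042 ]
cruc side lid
[0.4561 0.3245 0.042 ]
[0.4296 0.2615 0.042 ]
[0.452  0.1941 0.042 ]
marks
0 [0.582  0.1539 0.    ]
0 [ 0.5905 -0.0082  0.    ]
0 [ 0.6002 -0.1695  0.    ]
0.03 [0.5752 0.1506 0.03  ]
0.03 [ 0.5836 -0.008   0.03  ]
0.03 [ 0.593  -0.1658  0.03  ]
marks side
[0.5746 0.1746 0.03  ]
[0.5791 0.02   0.03  ]
[ 0.5898 -0.1371  0.03  ]
lip corners
[0.659  0.0384 0.045 ]
[ 0.6675 -0.1363  0.045 ]
[ 0.6024 -0.1354  0.045 ]
[0.5962 0.0336 0.045 ]
lip side
[ 0.6659 -0.1239  0.045 ]
[ 0.6048 -0.1268  0.045 ]
[0.5941 0.053  0.045 ]
[0.6598 0.0446 0.045 ]
tab top? [ 0.6483 -0.1463  0.106 ] [ 0.6505 -0.1648  0.106 ] [ 0.639 -0.161  0.106]
button [0.432  0.0093 0.052 ] [0.4305 0.021  0.052 ]
tray [array([ 0.5105, -0.1639,  0.016 ]), array([ 0.4951, -0.3852,  0.016 ]), array([ 0.3671, -0.376 ,  0.016 ]), array([ 0.3788, -0.1552,  0.016 ])]
tray side [array([ 0.496 , -0.3817,  0.016 ]), array([ 0.3645, -0.374 ,  0.016 ]), array([ 0.3805, -0.1317,  0.016 ]), array([ 0.5066, -0.1359,  0.016 ])]
slab [array([0.5036, 0.3842, 0.004 ]), array([0.5146, 0.1324, 0.004 ]), array([0.3753, 0.1273, 0.004 ]), array([0.3647, 0.3767, 0.004 ])]
vial [0.5219 0.0056 0.05  ] [0.5237 0.0026 0.05  ]
```

The crop confirms three white crucibles, centred at c1 (78,291), (138,317) and (204,297). The carrier is about 0.116 m from loading, with its tab at the right end. First I'll move the tool over the tab with the fingers closing across the rail (heading 3.2°).

```bash
cat >> h.py <<'E'
from scipy.spatial.transform import Rotation as Ro
def go(p,head=3.2):
    o=bot.get_obs(); w,x,y,z=o['tool_rot']; R=Ro.from_quat([x,y,z,w])
    h=np.radians(head); ya=np.array([np.cos(h),np.sin(h),0]); za=np.array([0,0,-1.]); G=Ro.from_matrix(np.c_[np.cross(ya,za),ya,za])
    print('shift mm',(R.inv().apply(np.array(p)-o['eef_pos'])*1000).round(1),'turn deg',np.degrees((R.inv()*G).as_rotvec()).round(2),
      't',round(o['t'],2),'tcp',o['eef_pos'].round(4),'w',round(o['gripper_width'],3),'F',np.round(o['contact_force'],1),'g',round(o['grasp_force'],1))
E
python3 - <<'E'
from h import *
go([.6376,-.1668,.20])
a=(proj('t0',[.6376,-.1668,.106])-[205,130])*3.4; print(a,(proj('t0',[.6376,-.2838,.106])))
print(bot.hold_point_z)
E
```

```text
shift mm [-658.2 -641.5   31.6] turn deg [-8.000e-02  6.000e-02  6.928e+01] t 0.1 tcp [0.2031 0.6432 0.2304] w 0.999 F [-0.7 -0.4  1.1] g 0.0
[547.06 107.1 ] [399.6 161.7]
0.0187
```

>>> step_arm:
  increments:
    - [[1,-658,-641,20,0,0,69.3],[1,-658,-641,20,0,0,69.3],[1,-658,-641,20,0,0,69.3],[1,-658,-641,20,0,0,69.3],[1,-658,-641,20,0,0,69.3],[1,-658,-641,20,0,0,69.3],[1,-658,-641,20,0,0,69.3],[1,-658,-641,20,0,0,69.3],[1,-658,-641,20,0,0,69.3],[1,-658,-641,20,0,0,69.3]]

```text
t: 0.93
eef_pos: [0.4005, 0.2746, 0.2221]
tool_rot: [-0.0, 0.689, 0.724, -0.0]
contact_force: [2.1, 1.1, 0.8]
gripper_width: 0.995
grasp_force: 0.0
```

```bash
python3 -c "
from h import *
go([.6376,-.1668,.20])"
```

```text
shift mm [-452.6  215.    22. ] turn deg [-0.02 -0.01 -0.37] t 0.93 tcp [0.4005 0.2746 0.2221] w 0.995 F [2.1 1.1 0.8] g 0.0
```

>>> step_arm:
  increments:
    - [[1,-452,215,22,0,0,0],[1,-452,215,22,0,0,0],[1,-452,215,22,0,0,0],[1,-452,215,22,0,0,0],[1,-452,215,22,0,0,0],[1,-452,215,22,0,0,0],[1,-452,215,22,0,0,0],[1,-452,215,22,0,0,0],[1,-452,215,22,0,0,0],[1,-452,215,22,0,0,0]]

```text
t: 1.77
eef_pos: [0.6, -0.0904, 0.2034]
tool_rot: [-0.0, 0.687, 0.727, -0.0]
contact_force: [0.2, 1.1, 0.7]
gripper_width: 1.0
grasp_force: 0.0
```

```bash
python3 -c "
from h import *
go([.6376,-.1668,.075])"
```

```text
shift mm [-78.4  33.4 128.4] turn deg [-0.04 -0.02  0.  ] t 1.77 tcp [ 0.6    -0.0904  0.2034] w 1.0 F [0.2 1.1 0.7] g 0.0
```

>>> step_arm:
  increments:
    - [[1,-78,33,0,0,0,0],[1,-78,33,0,0,0,0],[1,-78,33,0,0,0,0],[1,-78,33,0,0,0,0],[1,-78,33,0,0,0,0],[1,-78,33,0,0,0,0]]

```text
t: 2.27
eef_pos: [0.6366, -0.1628, 0.2035]
tool_rot: [-0.001, 0.686, 0.727, 0.0]
contact_force: [-0.5, -0.2, 1.5]
gripper_width: 0.997
grasp_force: 0.0
```

```bash
python3 -c "
from h import *
go([.6376,-.1668,.075])"
```

```text
shift mm [ -4.2   0.9 128.5] turn deg [-0.05 -0.08  0.09] t 2.27 tcp [ 0.6366 -0.1628  0.2035] w 0.997 F [-0.5 -0.2  1.5] g 0.0
```

>>> step_arm:
  increments:
    - [[1,-3,1,40,0,0,0],[1,-3,1,80,0,0,0],[1,-3,1,115,0,0,0],[1,-3,1,128,0,0,0],[1,-3,1,128,0,0,0],[1,-3,1,128,0,0,0]]

```text
t: 2.77
eef_pos: [0.6384, -0.1668, 0.0767]
tool_rot: [-0.0, 0.687, 0.727, 0.0]
contact_force: [0.0, -0.6, 1.5]
gripper_width: 0.998
grasp_force: 0.0
```

>>> step_arm:
  increments:
    - [[-1,0,0,0,0,0,0],[-1,0,0,0,0,0,0],[-1,0,0,0,0,0,0],[-1,0,0,0,0,0,0],[-1,0,0,0,0,0,0],[-1,0,0,0,0,0,0],[-1,0,0,0,0,0,0],[-1,0,0,0,0,0,0]]
  force: 10

```text
t: 3.43
eef_pos: [0.6418, -0.1678, 0.0783]
tool_rot: [0.003, 0.687, 0.727, 0.002]
contact_force: [5.7, 0.1, 2.7]
gripper_width: 0.419
grasp_force: 27.0
```

```bash
python3 -c "
from h import *
go([.6376,-.1668,.075])
snap('top','t1');snap('side','s1')
a=cv2.imread('pics/t1.png')[130:230,290:430];b=cv2.imread('pics/s1.png')[130:260,220:340]
cv2.imwrite('pics/v1.png',np.hstack([cv2.resize(a,(420,300)),cv2.resize(b,(277,300))]))"
```

```text
shift mm [ 1.2 -4.2  3.3] turn deg [0.43 0.08 0.01] t 3.43 tcp [ 0.6418 -0.1678  0.0783] w 0.419 F [5.7 0.1 2.7] g 27.0
```

View pics/v1.png

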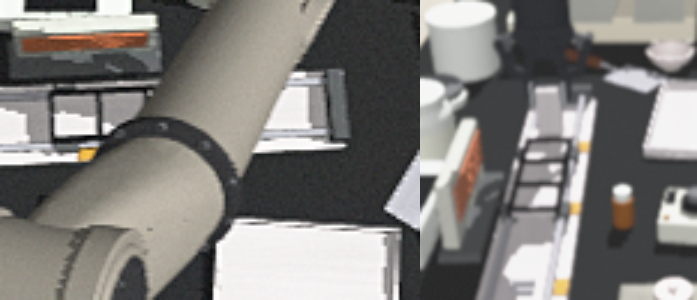

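>>> step_arm:
  increments:
    - [[-1,0,5,0,0,0,0],[-1,0,5,0,0,0,0],[-1,0,5,0,0,0,0],[-1,0,5,0,0,0,0]]
  force: 10

```text
t: 3.87
eef_pos: [0.6419, -0.1688, 0.0781]
tool_rot: [-0.0, 0.688, 0.726, -0.0]
contact_force: [-9.3, -0.1, 14.3]
gripper_width: 0.42
grasp_force: 28.2
```

>>> step_arm:
  increments:
    - [[-0.2,0,-2,0,0,0,0],[-0.2,0,-2,0,0,0,0],[-0.2,0,-2,0,0,0,0],[-0.2,0,-2,0,0,0,0]]
  force: 10

```text
t: 4.2
eef_pos: [0.6419, -0.1688, 0.0781]
tool_rot: [0.001, 0.687, 0.726, 0.0]
contact_force: [-0.7, -0.3, 8.7]
gripper_width: 0.418
grasp_force: 27.7
```

>>> step_arm:
  increments:
    - [[-0.4,0,0,0,0,0,0],[-0.4,0,0,0,0,0,0],[-0.4,0,0,0,0,0,0],[-0.4,0,0,0,0,0,0]]
  force: 5

```text
t: 4.53
eef_pos: [0.6419, -0.1688, 0.0781]
tool_rot: [0.001, 0.687, 0.726, 0.0]
contact_force: [-1.7, -1.1, 9.9]
gripper_width: 0.417
grasp_force: 27.7
```

>>> step_arm:
  increments:
    - [[-1,0,0,0,0,0,0],[-1,0,0,0,0,0,0],[-1,0,0,0,0,0,0],[-1,0,0,0,0,0,0]]
  force: 40

```text
t: 4.87
eef_pos: [0.6419, -0.1688, 0.0782]
tool_rot: [0.001, 0.687, 0.726, 0.0]
contact_force: [-1.6, -0.7, 9.4]
gripper_width: 0.411
grasp_force: 40.1
```

>>> step_arm:
  increments:
    - [[-1,0,0,0,0,0,0],[-1,0,0,0,0,0,0],[-1,0,0,0,0,0,0],[-1,0,0,0,0,0,0]]
  force: 20

```text
t: 5.2
eef_pos: [0.6419, -0.1688, 0.0782]
tool_rot: [0.001, 0.687, 0.726, 0.001]
contact_force: [-0.6, -0.5, 10.0]
gripper_width: 0.408
grasp_force: 40.1
```

>>> step_arm:
  increments:
    - [[-1,0,0,0,0,0,0],[-1,0,0,0,0,0,0],[-1,0,0,0,0,0,0],[-1,0,0,0,0,0,0]]
  force: 8

```text
t: 5.53
eef_pos: [0.6419, -0.1688, 0.0782]
tool_rot: [0.001, 0.687, 0.726, 0.001]
contact_force: [-1.8, -0.3, 9.9]
gripper_width: 0.412
grasp_force: 40.1
```

>>> step_arm:
  increments:
    - [[-0.17,0,0,0,0,0,0],[-0.17,0,0,0,0,0,0],[-0.17,0,0,0,0,0,0],[-0.17,0,0,0,0,0,0],[-0.1,0,0,0,0,0,0],[-0.1,0,0,0,0,0,0],[-0.1,0,0,0,0,0,0],[-0.1,0,0,0,0,0,0],[-0.17,0,0,0,0,0,0],[-0.17,0,0,0,0,0,0]]
  force: 8

```text
t: 6.37
eef_pos: [0.6418, -0.1673, 0.0761]
tool_rot: [0.0, 0.687, 0.727, 0.0]
contact_force: [2.9, 0.1, 0.7]
gripper_width: 0.424
grasp_force: 14.9
```

>>> step_arm:
  increments:
    - [[-0.17,0,0,0,0,0,0],[-0.17,0,0,0,0,0,0],[-0.17,0,0,0,0,0,0]]
  force: 8

```text
t: 6.62
eef_pos: [0.6417, -0.1674, 0.0761]
tool_rot: [0.0, 0.687, 0.727, 0.0]
contact_force: [4.5, 1.1, -0.8]
gripper_width: 0.419
grasp_force: 14.9
```

>>> step_arm:
  increments:
    - [[0,0,0,0,0,0,0],[0,0,0,0,0,0,0],[0,0,0,0,0,0,0],[-0.1,0,0,0,0,0,0],[-0.1,0,0,0,0,0,0],[-0.12,0,0,0,0,0,0],[-0.13,0,0,0,0,0,0],[-0.14,0,0,0,0,0,0],[-0.15,0,0,0,0,0,0],[-0.15,0,0,0,0,0,0]]
  force: 8

```text
t: 7.45
eef_pos: [0.6416, -0.1676, 0.0761]
tool_rot: [0.0, 0.687, 0.726, 0.0]
contact_force: [3.6, 0.2, 0.3]
gripper_width: 0.424
grasp_force: 1.4
```

>>> step_arm:
  increments:
    - [[-0.16,0,0,0,0,0,0],[-0.16,0,0,0,0,0,0]]

```text
t: 7.62
eef_pos: [0.6418, -0.1675, 0.0762]
tool_rot: [0.001, 0.687, 0.727, 0.0]
contact_force: [3.6, -0.5, -0.6]
gripper_width: 0.42
grasp_force: 3.6
```

>>> step_arm:
  increments:
    - [[-0.18,0,0,0,0,0,0],[-0.18,0,0,0,0,0,0]]

```text
t: 7.78
eef_pos: [0.6417, -0.1676, 0.0762]
tool_rot: [0.001, 0.687, 0.726, 0.0]
contact_force: [5.3, 0.1, 0.3]
gripper_width: 0.417
grasp_force: 20.1
```

>>> step_arm:
  increments:
    - [[-0.24,0,0,0,0,0,0],[-0.24,0,0,0,0,0,0]]

```text
t: 7.95
eef_pos: [0.6417, -0.1676, 0.0762]
tool_rot: [0.001, 0.687, 0.727, 0.0]
contact_force: [4.5, -0.7, -0.0]
gripper_width: 0.42
grasp_force: 20.1
```

>>> step_arm:
  increments:
    - [[-0.5,0,0,0,0,0,0],[-0.5,0,0,0,0,0,0],[-0.5,0,0,0,0,0,0],[-0.5,0,0,0,0,0,0]]

```text
t: 8.28
eef_pos: [0.6417, -0.1675, 0.0762]
tool_rot: [0.001, 0.687, 0.727, 0.0]
contact_force: [4.7, -0.0, 0.3]
gripper_width: 0.421
grasp_force: 20.1
```

>>> step_arm:
  increments:
    - [[-1,0,1,0,0,0,0],[-1,-10,1,0,0,0,0],[-1,-25,1,0,0,0,0],[-1,-40,1,0,0,0,0],[-1,-55,1,0,0,0,0],[-1,-70,1,0,0,0,0],[-1,-85,1,0,0,0,0],[-1,-100,1,0,0,0,0],[-1,-104,1,0,0,0,0],[-1,-104,1,0,0,0,0]]
  force: 40

```text
t: 9.12
eef_pos: [0.6478, -0.2735, 0.0763]
tool_rot: [0.001, 0.688, 0.726, -0.0]
contact_force: [1.6, -0.1, 5.7]
gripper_width: 0.417
grasp_force: 42.9
```

>>> step_arm:
  increments:
    - [[-1,-3,0,0,0,0,0],[-1,-3,0,0,0,0,0],[-1,-3,0,0,0,0,0]]

```text
t: 9.37
eef_pos: [0.6479, -0.2743, 0.0763]
tool_rot: [0.0, 0.687, 0.726, -0.0]
contact_force: [0.7, -0.3, 4.5]
gripper_width: 0.414
grasp_force: 42.9
```

>>> step_arm:
  increments:
    - [[-1,-3,0,0,0,0,0],[-1,-3,0,0,0,0,0],[-1,-3,0,0,0,0,0]]

```text
t: 9.62
eef_pos: [0.648, -0.2772, 0.0763]
tool_rot: [0.0, 0.687, 0.727, -0.0]
contact_force: [1.1, -0.5, 5.8]
gripper_width: 0.41
grasp_force: 43.0
```

>>> step_arm:
  increments:
    - [[-1,-3,0,0,0,0,0],[-1,-3,0,0,0,0,0],[-1,-3,0,0,0,0,0]]

```text
t: 9.87
eef_pos: [0.6482, -0.2808, 0.0763]
tool_rot: [0.0, 0.687, 0.726, -0.0]
contact_force: [1.0, -1.6, 5.5]
gripper_width: 0.411
grasp_force: 42.9
```

>>> step_arm:
  increments:
    - [[-1,-3,0,0,0,0,0],[-1,-3,0,0,0,0,0],[-1,-3,0,0,0,0,0]]

```text
t: 10.12
eef_pos: [0.6484, -0.2837, 0.0763]
tool_rot: [0.0, 0.687, 0.726, -0.0]
contact_force: [0.2, -1.6, 5.8]
gripper_width: 0.415
grasp_force: 43.0
```

>>> step_arm:
  increments:
    - [[0.3,0,0,0,0,0,0],[0.3,0,0,0,0,0,0],[0.3,0,0,0,0,0,0],[0.5,0,0,-40,0,0,0],[0.5,0,0,-80,0,0,0],[0.5,0,0,-120,0,0,0],[0.5,0,0,-120,0,0,0]]

```text
t: 10.7
eef_pos: [0.6517, -0.2858, 0.2045]
tool_rot: [0.005, 0.687, 0.726, 0.002]
contact_force: [0.7, -1.9, 1.4]
gripper_width: 0.752
grasp_force: 0.0
```

>>> step_arm:
  increments:
    - [[0.5,300,-200,0,0,0,0],[0.5,300,-200,0,0,0,0],[0.5,300,-200,0,0,0,0],[0.5,300,-200,0,0,0,0],[0.5,300,-200,0,0,0,0],[0.5,300,-200,0,0,0,0],[0.5,300,-200,0,0,0,0],[0.5,300,-200,0,0,0,0],[0.5,300,-200,0,0,0,0],[0.5,300,-200,0,0,0,0]]

```text
t: 11.53
eef_pos: [0.4278, 0.0095, 0.1949]
tool_rot: [-0.002, 0.685, 0.729, -0.001]
contact_force: [0.2, -0.1, -0.5]
gripper_width: 0.75
grasp_force: 0.0
```

```bash
python3 -c "
from h import *
go([.455,.319,.15])
snap('top','t2');snap('side','s2')
crop('t2',205,130,435,260,3.4,'v2')"
```

```text
shift mm [307.1  46.7  45.4] turn deg [-0.24 -0.13  0.38] t 11.53 tcp [0.4278 0.0095 0.1949] w 0.75 F [ 0.2 -0.1 -0.5] g 0.0
```

View pics/v2.png

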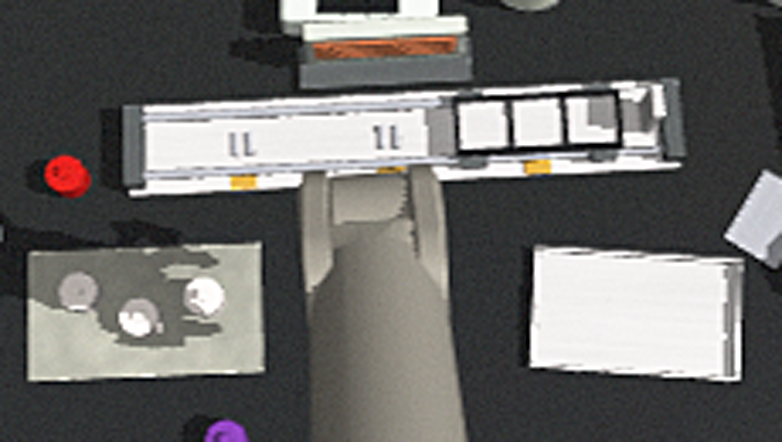

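```bash
python3 - <<'E'
from h import *
for f in('t0','t2'):
    im=cv2.imread(f'pics/{f}.png').astype(int); b,g,r=im[...,0],im[...,1],im[...,2]
    m=((r-b>80)&(g>110)&(r>170)).astype(np.uint8); m[:170]=0;m[190:]=0
    n,l,s,c=cv2.connectedComponentsWithStats(m)
    for i in range(1,n):
        if s[i,4]>5: print(f,'mark',c[i].round(2),s[i,4],px(f,*c[i],.013))
    d=(im.max(2)<45).astype(np.uint8); d[:152]=0; d[180:]=0; d[:,:300]=0; d[:,392:]=0
    n,l,s,c=cv2.connectedComponentsWithStats(d,connectivity=8)
    i=1+np.argmax(s[1:,4]); x,y,w,h=s[i,:4]; print(f,'lips',x,y,w,h, c[i], px(f,x+w/2-.5,y+h/2-.5,.045))
E
```

```text
t0 mark [ 11.8 182.5] 200 [0.5788 1.1296 0.013 ]
t0 mark [362.76 178.66] 29 [ 0.5989 -0.1662  0.013 ]
t0 mark [319.68 180.96] 28 [ 0.5894 -0.0069  0.013 ]
t0 mark [275.89 183.44] 27 [0.5794 0.1546 0.013 ]
t0 lips 307 169 49 9 [330.45652174 174.54347826] [ 0.6117 -0.0476  0.045 ]
t2 mark [ 11.72 182.52] 198 [0.5787 1.1299 0.013 ]
t2 mark [362.76 178.66] 29 [ 0.5989 -0.1662  0.013 ]
t2 mark [275.89 183.44] 27 [0.5794 0.1546 0.013 ]
t2 lips 339 165 49 11 [366.34042553 172.53191489] [ 0.6234 -0.1637  0.045 ]
```

```bash
python3 - <<'E'
from h import *
# average of dark line positions across lip dividers (row profile), relative to t0
for f in('t0','t2'):
    g=cv2.cvtColor(cv2.imread(f'pics/{f}.png'),cv2.COLOR_BGR2GRAY)
    for v in (162,166):
        print(f,v,g[v,305:395].tolist())
E
```

```text
t0 162 [103, 53, 105, 243, 255, 255, 255, 255, 255, 255, 255, 255, 255, 255, 255, 255, 226, 44, 163, 255, 255, 254, 252, 251, 249, 248, 248, 248, 247, 248, 253, 232, 120, 48, 148, 241, 250, 245, 248, 219, 143, 145, 150, 149, 154, 150, 151, 160, 118, 15, 77, 138, 152, 146, 152, 121, 85, 68, 179, 246, 250, 246, 240, 242, 240, 241, 242, 240, 243, 241, 242, 241, 241, 242, 242, 243, 242, 240, 241, 241, 241, 241, 240, 241, 240, 241, 249, 219, 133, 155]
t0 166 [142, 74, 92, 222, 247, 241, 237, 240, 241, 239, 239, 240, 240, 239, 240, 249, 219, 64, 86, 228, 247, 243, 239, 239, 238, 239, 240, 237, 241, 241, 249, 221, 134, 77, 87, 222, 249, 241, 241, 246, 211, 135, 139, 149, 147, 143, 150, 153, 126, 47, 54, 126, 152, 153, 150, 137, 105, 79, 89, 91, 117, 217, 247, 245, 240, 242, 242, 241, 240, 241, 241, 240, 241, 242, 241, 240, 240, 239, 239, 239, 238, 239, 236, 238, 238, 239, 246, 216, 135, 150]
t2 162 [177, 177, 180, 176, 167, 162, 182, 170, 145, 141, 143, 138, 134, 123, 120, 115, 106, 168, 177, 120, 113, 210, 252, 255, 222, 139, 147, 146, 150, 150, 158, 161, 145, 76, 96, 225, 251, 245, 241, 243, 241, 242, 242, 240, 239, 241, 247, 220, 133, 74, 90, 226, 249, 241, 241, 239, 241, 241, 241, 240, 240, 241, 243, 255, 213, 38, 90, 224, 248, 241, 241, 247, 219, 138, 150, 150, 149, 147, 149, 156, 127, 42, 52, 126, 151, 149, 150, 129, 93, 88]
t2 166 [240, 240, 239, 240, 239, 242, 238, 239, 242, 245, 247, 244, 236, 242, 249, 233, 230, 242, 243, 241, 243, 241, 243, 247, 223, 147, 151, 156, 155, 149, 153, 153, 163, 111, 40, 211, 253, 239, 239, 238, 240, 237, 239, 239, 236, 236, 238, 246, 226, 97, 30, 208, 250, 241, 238, 237, 238, 240, 239, 239, 239, 239, 241, 247, 225, 99, 35, 207, 248, 239, 238, 241, 214, 139, 149, 152, 148, 141, 147, 148, 135, 82, 12, 119, 160, 148, 153, 146, 115, 79]
```

Picture t2 shows the lip frame centred at top px (362.7,166), directly opposite the loading mark at (362.8,178.7). The carrier is in the loading detent to within about 1 mm. Next I'll pick the crucible at (.449,.187).

```bash
python3 - <<'E'
from h import *
go([.450,.187,.12])
g=cv2.cvtColor(cv2.imread('pics/t2.png'),cv2.COLOR_BGR2GRAY)
for u in(346,347,362,363): print(u,g[150:182,u].tolist())
print(px('t2',362.7,166,.045))
E
```

```text
shift mm [179.5  29.2  75.8] turn deg [-0.02 -0.03  0.15] t 11.63 tcp [0.4313 0.006  0.1958] w 0.753 F [ 0.4 -1.1  0.8] g 0.0
346 [51, 56, 50, 49, 43, 53, 159, 128, 16, 48, 218, 253, 242, 240, 237, 238, 237, 238, 239, 241, 238, 243, 250, 214, 5, 24, 117, 110, 91, 140, 255, 255]
347 [51, 40, 49, 46, 36, 60, 205, 244, 52, 38, 214, 252, 242, 241, 240, 237, 239, 238, 238, 240, 240, 242, 252, 184, 7, 16, 116, 97, 76, 165, 255, 255]
362 [46, 50, 41, 41, 46, 152, 255, 139, 14, 149, 255, 242, 241, 240, 238, 239, 240, 239, 239, 240, 239, 249, 249, 0, 32, 159, 200, 140, 190, 192, 194, 97]
363 [53, 50, 43, 45, 47, 155, 255, 109, 26, 187, 255, 243, 241, 243, 237, 240, 239, 238, 241, 239, 239, 249, 213, 1, 40, 188, 196, 184, 191, 193, 196, 103]
[ 0.6384 -0.1628  0.045 ]
```

>>> step_arm:
  increments:
    - [[0.4,40,10,0,0,0,0],[0.4,80,20,10,0,0,0],[0.4,120,29,40,0,0,0],[0.4,160,29,70,0,0,0],[0.4,180,29,76,0,0,0],[0.4,180,29,76,0,0,0],[0.4,180,29,76,0,0,0]]

```text
t: 12.22
eef_pos: [0.4513, 0.1869, 0.1185]
tool_rot: [0.0, 0.686, 0.727, -0.001]
contact_force: [-0.1, -0.1, -0.3]
gripper_width: 0.698
grasp_force: 0.0
```

```bash
python3 -c "
from h import *
go([.450,.187,.012])"
```

```text
shift mm [  0.4  -1.1 106.5] turn deg [-0.11  0.13  0.11] t 12.22 tcp [0.4513 0.1869 0.1185] w 0.698 F [-0.1 -0.1 -0.3] g 0.0
```

>>> step_arm:
  increments:
    - [[0.4,0,0,35,0,0,0],[0.4,0,0,65,0,0,0],[0.4,0,0,90,0,0,0],[0.4,0,0,105,0,0,0],[0.4,0,0,106,0,0,0],[0.3,0,0,106,0,0,0],[0.2,0,0,106,0,0,0],[0.1,0,0,106,0,0,0],[0.05,0,0,106,0,0,0],[0.0,0,0,106,0,0,0]]
  force: 20

```text
t: 13.05
eef_pos: [0.4518, 0.1867, 0.0149]
tool_rot: [0.0, 0.687, 0.726, 0.001]
contact_force: [-0.2, 0.6, -0.1]
gripper_width: 0.501
grasp_force: 0.0
```

>>> step_arm:
  increments:
    - [[0,0,0,0,0,0,0],[-0.02,0,0,0,0,0,0],[-0.03,0,0,0,0,0,0],[-0.04,0,0,0,0,0,0],[-0.05,0,0,0,0,0,0],[-0.055,0,0,0,0,0,0],[-0.055,0,0,0,0,0,0]]

```text
t: 13.63
eef_pos: [0.4511, 0.1865, 0.0139]
tool_rot: [0.0, 0.687, 0.726, 0.0]
contact_force: [0.6, 0.5, 0.7]
gripper_width: 0.476
grasp_force: 0.4
```

>>> step_arm:
  increments:
    - [[-0.06,0,0,0,0,0,0],[-0.06,0,0,0,0,0,0]]

```text
t: 13.8
eef_pos: [0.4512, 0.1865, 0.0139]
tool_rot: [0.0, 0.687, 0.726, 0.0]
contact_force: [1.3, -0.3, 0.0]
gripper_width: 0.471
grasp_force: 0.4
```

>>> step_arm:
  increments:
    - [[-0.065,0,0,0,0,0,0],[-0.065,0,0,0,0,0,0]]

```text
t: 13.97
eef_pos: [0.4511, 0.1865, 0.0139]
tool_rot: [-0.0, 0.687, 0.726, -0.0]
contact_force: [0.8, -0.7, -0.1]
gripper_width: 0.468
grasp_force: 1.0
```

>>> step_arm:
  increments:
    - [[-0.07,0,0,0,0,0,0],[-0.07,0,0,0,0,0,0]]

```text
t: 14.13
eef_pos: [0.4511, 0.1865, 0.0139]
tool_rot: [-0.0, 0.687, 0.726, -0.0]
contact_force: [1.2, 0.2, 1.7]
gripper_width: 0.467
grasp_force: 4.8
```

>>> step_arm:
  increments:
    - [[-0.074,0,0,0,0,0,0],[-0.074,0,0,0,0,0,0]]

```text
t: 14.3
eef_pos: [0.4511, 0.1864, 0.014]
tool_rot: [-0.0, 0.687, 0.726, 0.0]
contact_force: [0.6, -0.0, 0.4]
gripper_width: 0.466
grasp_force: 8.1
```

>>> step_arm:
  increments:
    - [[-0.074,0,0,-10,0,0,0],[-0.074,0,0,-30,0,0,0],[-0.074,0,0,-60,0,0,0],[-0.074,0,0,-95,0,0,0],[-0.074,-15,8,-125,0,0,0],[-0.074,-40,23,-130,0,0,0],[-0.074,-70,40,-130,0,0,0],[-0.074,-105,59,-130,0,0,0],[-0.074,-140,78,-130,0,0,0]]

```text
t: 15.05
eef_pos: [0.5368, 0.0502, 0.1448]
tool_rot: [-0.0, 0.687, 0.727, 0.0]
contact_force: [0.3, -0.3, -0.9]
gripper_width: 0.463
grasp_force: 8.2
```

>>> step_arm:
  increments:
    - [[-0.074,-35,20,0,0,0,0],[-0.074,-70,40,0,0,0,0],[-0.074,-105,59,0,0,0,0],[-0.074,-140,78,0,0,0,0],[-0.074,-156,89,0,0,0,0],[-0.074,-162,91,0,0,0,0],[-0.074,-162,91,0,0,0,0],[-0.074,-162,91,0,0,0,0]]

```text
t: 15.72
eef_pos: [0.6356, -0.1046, 0.1437]
tool_rot: [-0.001, 0.687, 0.727, -0.0]
contact_force: [-0.3, 0.6, -0.4]
gripper_width: 0.461
grasp_force: 8.1
```

```bash
python3 -c "
from h import *
go([.637,-.106,.052])
c=snap('top','t3');snap('side','s3');crop('s3',230,130,390,320,3.1,'v3')"
```

```text
shift mm [-1.5  1.5 91.7] turn deg [-0.09 -0.06 -0.01] t 15.72 tcp [ 0.6356 -0.1046  0.1437] w 0.461 F [-0.3  0.6 -0.4] g 8.1
```

View pics/v3.png

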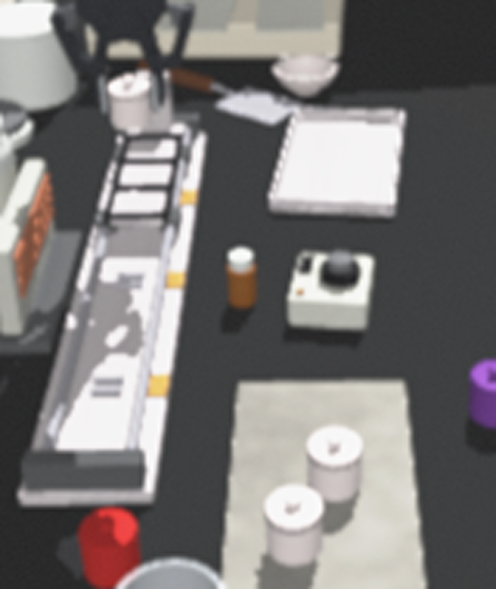

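The side view shows the crucible held upright above the carrier, at v3 (130,100), with the other two untouched. Lowering it into pocket2 now.

>>> step_arm:
  increments:
    - [[-0.074,-1,1,30,0,0,0],[-0.074,-1,1,55,0,0,0],[-0.074,-1,1,75,0,0,0],[-0.074,-1,1,86,0,0,0],[-0.074,-1,1,91,0,0,0],[-0.074,-1,1,92,0,0,0],[-0.074,-1,1,92,0,0,0]]

```text
t: 16.4
eef_pos: [0.6381, -0.1062, 0.0527]
tool_rot: [0.0, 0.687, 0.727, 0.0]
contact_force: [-0.8, -0.1, -0.4]
gripper_width: 0.471
grasp_force: 8.2
```

>>> step_arm:
  increments:
    - [[-0.04,0,0,0,0,0,0],[0.0,0,0,0,0,0,0],[0.1,0,0,0,0,0,0],[0.3,0,0,0,0,0,0],[0.4,0,0,0,0,0,0],[0.4,0,0,-30,0,0,0],[0.4,0,0,-70,0,0,0],[0.4,0,0,-95,0,0,0]]

```text
t: 17.07
eef_pos: [0.6384, -0.1072, 0.1498]
tool_rot: [0.001, 0.687, 0.726, 0.001]
contact_force: [2.4, 0.3, 0.5]
gripper_width: 0.698
grasp_force: 0.0
```

```bash
python3 -c "
from h import *
go([.429,.2555,.14])"
```

```text
shift mm [ 373.7 -189.2    9.2] turn deg [ 0.11  0.03 -0.06] t 17.07 tcp [ 0.6384 -0.1072  0.1498] w 0.698 F [2.4 0.3 0.5] g 0.0
```

>>> step_arm:
  increments:
    - [[0.4,374,-189,0,0,0,0],[0.4,374,-189,0,0,0,0],[0.4,374,-189,0,0,0,0],[0.4,374,-189,0,0,0,0],[0.4,374,-189,0,0,0,0],[0.4,374,-189,0,0,0,0],[0.4,374,-189,0,0,0,0],[0.4,374,-189,0,0,0,0],[0.4,374,-189,0,0,0,0],[0.4,374,-189,0,0,0,0]]

```text
t: 17.9
eef_pos: [0.4282, 0.2557, 0.1474]
tool_rot: [-0.0, 0.687, 0.726, 0.0]
contact_force: [0.6, 0.3, -0.5]
gripper_width: 0.7
grasp_force: 0.0
```

```bash
python3 -c "
from h import *
go([.430,.255,.014])
snap('top','t4');snap('side','s4');
a=cv2.imread('pics/t4.png')[130:260,205:435];b=cv2.imread('pics/s4.png')[130:330,230:390]
cv2.imwrite('pics/v4.png',np.hstack([cv2.resize(a,(460,260)),cv2.resize(b,(208,260))]))"
```

```text
shift mm [ -0.9   1.6 133.4] turn deg [ 0.03 -0.04 -0.04] t 17.9 tcp [0.4282 0.2557 0.1474] w 0.7 F [ 0.6  0.3 -0.5] g 0.0
```

View pics/v4.png

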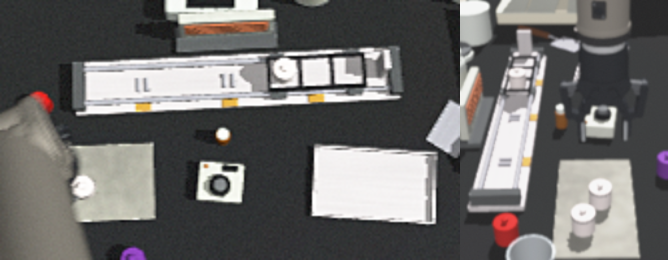

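The first crucible stands in pocket2, at v4 (284,70). The next one is unmoved at v4 (83,187), so I'm descending on it.

>>> step_arm:
  increments:
    - [[0.4,-1,2,35,0,0,0],[0.4,-1,2,70,0,0,0],[0.4,-1,2,100,0,0,0],[0.4,-1,2,125,0,0,0],[0.4,-1,2,133,0,0,0],[0.4,-1,2,133,0,0,0],[0.2,-1,2,133,0,0,0],[0.1,-1,2,133,0,0,0],[0.05,-1,2,133,0,0,0],[0.0,-1,2,133,0,0,0]]

```text
t: 18.83
eef_pos: [0.4323, 0.254, 0.0152]
tool_rot: [0.0, 0.687, 0.726, 0.001]
contact_force: [-0.7, -0.1, 0.8]
gripper_width: 0.5
grasp_force: 0.0
```

>>> step_arm:
  increments:
    - [[-0.01,0,0,0,0,0,0],[-0.02,0,0,0,0,0,0],[-0.03,0,0,0,0,0,0],[-0.04,0,0,0,0,0,0],[-0.05,0,0,0,0,0,0],[-0.055,0,0,0,0,0,0],[-0.06,0,0,0,0,0,0],[-0.065,0,0,0,0,0,0],[-0.07,0,0,0,0,0,0],[-0.07,0,0,0,0,0,0]]

```text
t: 19.67
eef_pos: [0.4313, 0.2533, 0.0139]
tool_rot: [-0.0, 0.687, 0.726, -0.0]
contact_force: [-1.9, -1.3, 1.1]
gripper_width: 0.463
grasp_force: 4.8
```

>>> step_arm:
  increments:
    - [[-0.074,0,0,0,0,0,0],[-0.074,0,0,0,0,0,0]]

```text
t: 19.83
eef_pos: [0.4312, 0.2533, 0.0139]
tool_rot: [-0.0, 0.687, 0.726, -0.0]
contact_force: [-0.7, -0.7, 1.2]
gripper_width: 0.465
grasp_force: 8.1
```

```bash
python3 -c "
from h import *
go([.640,-.1635,.144])"
```

```text
shift mm [-427.8  185.3 -130.1] turn deg [-0.02  0.01 -0.02] t 19.83 tcp [0.4312 0.2533 0.0139] w 0.465 F [-0.7 -0.7  1.2] g 8.1
```

>>> step_arm:
  increments:
    - [[-0.074,0,0,-10,0,0,0],[-0.074,0,0,-30,0,0,0],[-0.074,0,0,-60,0,0,0],[-0.074,0,0,-95,0,0,0],[-0.074,-15,6,-125,0,0,0],[-0.074,-40,17,-135,0,0,0],[-0.074,-72,31,-135,0,0,0],[-0.074,-107,46,-135,0,0,0],[-0.074,-142,61,-135,0,0,0],[-0.074,-177,77,-135,0,0,0]]

```text
t: 20.67
eef_pos: [0.5187, 0.0793, 0.1499]
tool_rot: [0.0, 0.687, 0.727, 0.001]
contact_force: [0.2, 0.7, -0.5]
gripper_width: 0.463
grasp_force: 8.2
```

>>> step_arm:
  increments:
    - [[-0.074,-36,15,0,0,0,0],[-0.074,-72,31,0,0,0,0],[-0.074,-107,46,0,0,0,0],[-0.074,-142,61,0,0,0,0],[-0.074,-177,77,0,0,0,0],[-0.074,-212,92,0,0,0,0],[-0.074,-238,103,0,0,0,0],[-0.074,-250,108,0,0,0,0],[-0.074,-250,108,0,0,0,0],[-0.074,-250,108,0,0,0,0]]

```text
t: 21.5
eef_pos: [0.6395, -0.1626, 0.1489]
tool_rot: [-0.0, 0.688, 0.726, -0.0]
contact_force: [0.2, 1.1, -0.6]
gripper_width: 0.466
grasp_force: 8.2
```

```bash
python3 -c "
from h import *
go([.640,-.164,.052])"
```

```text
shift mm [-1.4  0.5 96.9] turn deg [-0.03 -0.03 -0.08] t 21.5 tcp [ 0.6395 -0.1626  0.1489] w 0.466 F [ 0.2  1.1 -0.6] g 8.2
```

>>> step_arm:
  increments:
    - [[-0.074,-1,1,32,0,0,0],[-0.074,-1,1,60,0,0,0],[-0.074,-1,1,80,0,0,0],[-0.074,-1,1,92,0,0,0],[-0.074,-1,1,97,0,0,0],[-0.074,-1,1,98,0,0,0],[-0.074,-1,1,98,0,0,0]]

```text
t: 22.08
eef_pos: [0.6414, -0.1628, 0.0517]
tool_rot: [0.0, 0.687, 0.727, 0.0]
contact_force: [-0.1, 0.2, -0.3]
gripper_width: 0.467
grasp_force: 8.6
```

>>> step_arm:
  increments:
    - [[-0.04,0,0,0,0,0,0],[0.0,0,0,0,0,0,0],[0.1,0,0,0,0,0,0],[0.3,0,0,0,0,0,0],[0.4,0,0,0,0,0,0],[0.4,0,0,-30,0,0,0],[0.4,0,0,-70,0,0,0],[0.4,0,0,-95,0,0,0]]

```text
t: 22.75
eef_pos: [0.6416, -0.1643, 0.1488]
tool_rot: [0.001, 0.687, 0.726, 0.0]
contact_force: [1.0, 0.2, 1.2]
gripper_width: 0.701
grasp_force: 0.0
```

```bash
python3 -c "
from h import *
go([.457,.318,.14])"
```

```text
shift mm [ 491.8 -157.9    8.1] turn deg [ 0.11  0.05 -0.05] t 22.75 tcp [ 0.6416 -0.1643  0.1488] w 0.701 F [1.  0.2 1.2] g 0.0
```

>>> step_arm:
  increments:
    - [[0.4,492,-158,0,0,0,0],[0.4,492,-158,0,0,0,0],[0.4,492,-158,0,0,0,0],[0.4,492,-158,0,0,0,0],[0.4,492,-158,0,0,0,0],[0.4,492,-158,0,0,0,0],[0.4,492,-158,0,0,0,0],[0.4,492,-158,0,0,0,0],[0.4,492,-158,0,0,0,0]]

```text
t: 23.5
eef_pos: [0.5057, 0.1881, 0.1463]
tool_rot: [0.0, 0.687, 0.726, 0.0]
contact_force: [1.8, 0.3, 0.0]
gripper_width: 0.701
grasp_force: 0.0
```

```bash
python3 -c "
from h import *
go([.457,.318,.014])
snap('top','t5');snap('side','s5')
a=cv2.imread('pics/t5.png')[130:260,205:435];b=cv2.imread('pics/s5.png')[130:330,230:390]
cv2.imwrite('pics/v5.png',np.hstack([cv2.resize(a,(460,260)),cv2.resize(b,(208,260))]))"
```

```text
shift mm [132.3 -41.5 132.3] turn deg [ 0.03 -0.03 -0.04] t 23.5 tcp [0.5057 0.1881 0.1463] w 0.701 F [1.8 0.3 0. ] g 0.0
```

View pics/v5.png

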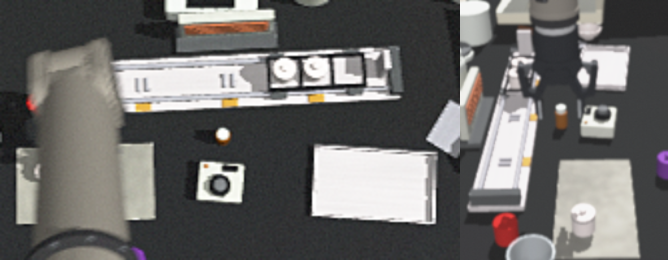

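Two crucibles stand in pockets 2 and 1, at v5 (284,70) and (317,70). The third is unmoved on the board, at side crop (583,215).

>>> step_arm:
  increments:
    - [[0.4,40,-12,0,0,0,0],[0.4,80,-25,0,0,0,0],[0.4,115,-36,0,0,0,0],[0.4,132,-41,30,0,0,0],[0.4,132,-41,65,0,0,0],[0.4,132,-41,98,0,0,0],[0.4,132,-41,122,0,0,0],[0.4,132,-41,132,0,0,0],[0.4,132,-41,132,0,0,0],[0.2,132,-41,132,0,0,0]]

```text
t: 24.43
eef_pos: [0.459, 0.3158, 0.0145]
tool_rot: [0.0, 0.687, 0.726, 0.0]
contact_force: [0.4, 0.7, 0.3]
gripper_width: 0.602
grasp_force: 0.0
```

>>> step_arm:
  increments:
    - [[0.1,0,0,0,0,0,0],[0.05,0,0,0,0,0,0],[0.0,0,0,0,0,0,0],[-0.02,0,0,0,0,0,0],[-0.03,0,0,0,0,0,0],[-0.04,0,0,0,0,0,0],[-0.05,0,0,0,0,0,0],[-0.055,0,0,0,0,0,0],[-0.06,0,0,0,0,0,0],[-0.065,0,0,0,0,0,0]]

```text
t: 25.27
eef_pos: [0.4582, 0.316, 0.0139]
tool_rot: [-0.0, 0.687, 0.726, -0.0]
contact_force: [-0.9, 0.2, 0.4]
gripper_width: 0.472
grasp_force: 1.1
```

>>> step_arm:
  increments:
    - [[-0.07,0,0,0,0,0,0],[-0.07,0,0,0,0,0,0]]

```text
t: 25.43
eef_pos: [0.4581, 0.3159, 0.0139]
tool_rot: [-0.0, 0.687, 0.726, -0.0]
contact_force: [-1.3, -0.7, 1.1]
gripper_width: 0.467
grasp_force: 4.8
```

>>> step_arm:
  increments:
    - [[-0.074,0,0,0,0,0,0],[-0.074,0,0,0,0,0,0]]

```text
t: 25.6
eef_pos: [0.4582, 0.316, 0.0139]
tool_rot: [-0.0, 0.687, 0.726, -0.0]
contact_force: [-2.4, -0.1, 2.0]
gripper_width: 0.47
grasp_force: 8.1
```

```bash
python3 -c "
from h import *
go([.6438,-.2215,.144])"
```

```text
shift mm [-547.   155.4 -130.1] turn deg [-0.02  0.   -0.02] t 25.6 tcp [0.4582 0.316  0.0139] w 0.47 F [-2.4 -0.1  2. ] g 8.1
```

>>> step_arm:
  increments:
    - [[-0.074,0,0,-10,0,0,0],[-0.074,0,0,-30,0,0,0],[-0.074,0,0,-60,0,0,0],[-0.074,0,0,-95,0,0,0],[-0.074,-15,4,-125,0,0,0],[-0.074,-40,11,-140,0,0,0],[-0.074,-75,21,-140,0,0,0],[-0.074,-113,32,-140,0,0,0],[-0.074,-151,43,-140,0,0,0],[-0.074,-189,54,-140,0,0,0]]

```text
t: 26.43
eef_pos: [0.5233, 0.1284, 0.1549]
tool_rot: [0.0, 0.687, 0.727, 0.001]
contact_force: [1.2, -0.7, -1.0]
gripper_width: 0.462
grasp_force: 8.2
```

>>> step_arm:
  increments:
    - [[-0.074,-38,11,0,0,0,0],[-0.074,-76,22,0,0,0,0],[-0.074,-114,32,0,0,0,0],[-0.074,-152,43,0,0,0,0],[-0.074,-190,54,0,0,0,0],[-0.074,-228,65,0,0,0,0],[-0.074,-266,76,0,0,0,0],[-0.074,-304,86,0,0,0,0],[-0.074,-335,95,0,0,0,0],[-0.074,-355,101,0,0,0,0]]

```text
t: 27.27
eef_pos: [0.6432, -0.224, 0.1547]
tool_rot: [0.001, 0.689, 0.725, -0.001]
contact_force: [0.8, -0.8, -1.6]
gripper_width: 0.464
grasp_force: 8.2
```

>>> step_arm:
  increments:
    - [[-0.074,-3,0,0,0,0,0],[-0.074,-3,0,0,0,0,0],[-0.074,-3,0,0,0,0,0]]

```text
t: 27.52
eef_pos: [0.6432, -0.2208, 0.1539]
tool_rot: [-0.0, 0.687, 0.726, 0.0]
contact_force: [0.5, 0.5, -2.6]
gripper_width: 0.465
grasp_force: 8.2
```

```bash
python3 -c "
from h import *
go([.6438,-.2235,.052])"
```

```text
shift mm [ -2.8   0.5 101.9] turn deg [-0.02 -0.05 -0.02] t 27.52 tcp [ 0.6432 -0.2208  0.1539] w 0.465 F [ 0.5  0.5 -2.6] g 8.2
```

>>> step_arm:
  increments:
    - [[-0.074,-2,0,32,0,0,0],[-0.074,-2,0,62,0,0,0],[-0.074,-2,0,84,0,0,0],[-0.074,-2,0,97,0,0,0],[-0.074,-2,0,102,0,0,0],[-0.074,-2,0,103,0,0,0],[-0.074,-2,0,103,0,0,0]]

```text
t: 28.1
eef_pos: [0.6443, -0.223, 0.0518]
tool_rot: [0.0, 0.687, 0.727, 0.0]
contact_force: [-0.2, -0.7, -1.0]
gripper_width: 0.462
grasp_force: 8.6
```

>>> step_arm:
  increments:
    - [[-0.04,0,0,0,0,0,0],[0.0,0,0,0,0,0,0],[0.1,0,0,0,0,0,0],[0.3,0,0,0,0,0,0],[0.4,0,0,0,0,0,0],[0.4,0,0,-30,0,0,0],[0.4,0,0,-70,0,0,0],[0.4,0,0,-95,0,0,0]]

```text
t: 28.77
eef_pos: [0.6442, -0.2243, 0.1489]
tool_rot: [0.001, 0.687, 0.726, 0.0]
contact_force: [0.9, -0.3, 1.3]
gripper_width: 0.698
grasp_force: 0.0
```

>>> step_arm:
  increments:
    - [[0.4,-20,-90,0,0,0,0],[0.4,-40,-120,0,0,0,0],[0.4,-40,-160,0,0,0,0],[0.4,-40,-180,0,0,0,0],[0.4,-40,-180,0,0,0,0],[0.4,-40,-180,0,0,0,0]]

```text
t: 29.27
eef_pos: [0.4605, -0.2753, 0.1461]
tool_rot: [-0.001, 0.69, 0.724, -0.0]
contact_force: [-0.2, -0.6, 0.6]
gripper_width: 0.699
grasp_force: 0.0
```

```bash
python3 -c "
from h import *
go([.6485,-.2845,.20])
snap('top','t6');snap('side','s6')
a=cv2.imread('pics/t6.png')[140:220,280:420];b=cv2.imread('pics/s6.png')[130:260,230:340]
cv2.imwrite('pics/v6.png',np.hstack([cv2.resize(a,(525,300)),cv2.resize(b,(254,300))]))"
```

```text
shift mm [-18.3 187.2 -54.3] turn deg [-0.12 -0.07 -0.4 ] t 29.27 tcp [ 0.4605 -0.2753  0.1461] w 0.699 F [-0.2 -0.6  0.6] g 0.0
```

View pics/v6.png

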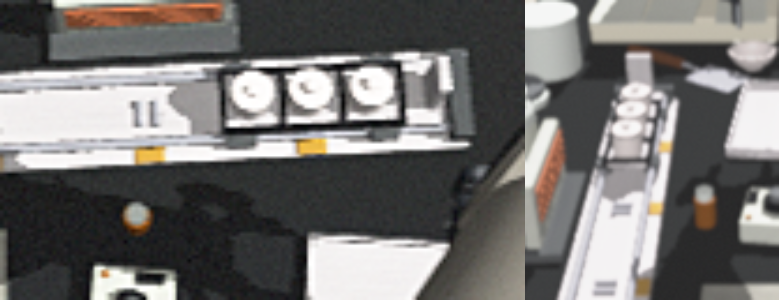

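All three crucibles stand upright in their pockets, at v6 (253,90), (312,90) and (372,87), with the carrier over the loading mark. I'll grip the tab and drag to drying.

>>> step_arm:
  increments:
    - [[0.4,-5,40,0,0,0,0],[0.4,-10,80,0,0,0,0],[0.4,-18,120,0,0,0,0],[0.4,-18,160,0,0,0,0],[0.4,-18,185,0,0,0,0],[0.4,-18,187,0,0,0,0],[0.4,-18,187,0,0,0,0]]

```text
t: 29.95
eef_pos: [0.6566, -0.279, 0.1447]
tool_rot: [-0.0, 0.686, 0.728, 0.0]
contact_force: [-0.4, -0.0, -1.0]
gripper_width: 0.696
grasp_force: 0.0
```

```bash
python3 -c "
from h import *
go([.6485,-.284,.077])"
```

```text
shift mm [-4.6 -8.4 67.7] turn deg [ 0.01 -0.01  0.24] t 29.95 tcp [ 0.6566 -0.279   0.1447] w 0.696 F [-0.4 -0.  -1. ] g 0.0
```

>>> step_arm:
  increments:
    - [[0.4,-5,-8,0,0,0,0],[0.4,-5,-8,0,0,0,0],[0.4,-5,-8,0,0,0,0],[0.4,-5,-8,0,0,0,0]]

```text
t: 30.28
eef_pos: [0.645, -0.2872, 0.1464]
tool_rot: [0.0, 0.688, 0.726, 0.0]
contact_force: [0.4, 0.7, -0.4]
gripper_width: 0.7
grasp_force: 0.0
```

>>> step_arm:
  increments:
    - [[0.4,0,0,25,0,0,0],[0.4,0,0,50,0,0,0],[0.4,0,0,67,0,0,0],[0.4,0,0,67,0,0,0],[0.4,0,0,67,0,0,0],[0.2,0,0,67,0,0,0],[0.0,0,0,67,0,0,0],[-0.1,0,0,67,0,0,0],[-0.14,0,0,67,0,0,0],[-0.16,0,0,67,0,0,0]]
  force: 40

```text
t: 31.12
eef_pos: [0.6486, -0.2869, 0.081]
tool_rot: [0.002, 0.687, 0.727, 0.001]
contact_force: [4.3, -0.4, 3.8]
gripper_width: 0.417
grasp_force: 3.9
```

>>> step_arm:
  increments:
    - [[-0.2,0,0,0,0,0,0],[-1,0,0,0,0,0,0],[-1,0,0,0,0,0,0],[-1,0,0,0,0,0,0]]
  force: 40

```text
t: 31.45
eef_pos: [0.6486, -0.287, 0.0812]
tool_rot: [0.002, 0.687, 0.727, 0.001]
contact_force: [3.9, 0.9, 6.5]
gripper_width: 0.41
grasp_force: 39.3
```

>>> step_arm:
  increments:
    - [[-1,3,1,0,0,0,0],[-1,8,1,0,0,0,0],[-1,15,1,0,0,0,0],[-1,24,1,0,0,0,0],[-1,34,1,0,0,0,0],[-1,44,1,0,0,0,0],[-1,54,1,0,0,0,0],[-1,64,1,0,0,0,0],[-1,73,1,0,0,0,0],[-1,80,1,0,0,0,0]]

```text
t: 32.28
eef_pos: [0.6441, -0.2071, 0.0811]
tool_rot: [0.002, 0.687, 0.726, 0.001]
contact_force: [1.3, -0.7, 9.1]
gripper_width: 0.413
grasp_force: 40.6
```

>>> step_arm:
  increments:
    - [[-1,9,0,0,0,0,0],[-1,19,0,0,0,0,0],[-1,29,0,0,0,0,0],[-1,39,0,0,0,0,0],[-1,49,0,0,0,0,0],[-1,59,0,0,0,0,0],[-1,67,0,0,0,0,0],[-1,74,0,0,0,0,0],[-1,78,0,0,0,0,0],[-1,80,0,0,0,0,0]]

```text
t: 33.12
eef_pos: [0.6395, -0.1271, 0.0811]
tool_rot: [0.001, 0.687, 0.727, 0.001]
contact_force: [0.5, -2.2, 8.8]
gripper_width: 0.412
grasp_force: 40.6
```

>>> step_arm:
  increments:
    - [[-1,0,0,0,0,0,0],[-1,0,0,0,0,0,0],[-1,0,0,0,0,0,0]]

```text
t: 33.37
eef_pos: [0.6395, -0.1272, 0.081]
tool_rot: [0.001, 0.687, 0.726, 0.001]
contact_force: [-0.6, 1.1, 9.9]
gripper_width: 0.411
grasp_force: 40.8
```

>>> step_arm:
  increments:
    - [[-0.1,0,0,0,0,0,0],[0.0,0,0,0,0,0,0],[0.2,0,0,0,0,0,0],[0.4,0,0,0,0,0,0],[0.4,0,0,0,0,0,0],[0.4,0,0,-30,0,0,0],[0.4,0,0,-65,0,0,0],[0.4,0,0,-90,0,0,0]]

```text
t: 34.03
eef_pos: [0.6383, -0.1272, 0.1708]
tool_rot: [0.0, 0.687, 0.726, -0.0]
contact_force: [1.1, -0.6, 0.4]
gripper_width: 0.697
grasp_force: 0.0
```

>>> step_arm:
  increments:
    - [[0,0,-40,0,0,0,0],[-1,10,-80,0,0,0,0],[-1,30,-115,0,0,0,0],[-1,60,-145,0,0,0,0],[-1,90,-170,0,0,0,0],[-1,120,-195,0,0,0,0],[-1,145,-210,0,0,0,0],[-1,146,-213,0,0,0,0],[-1,146,-213,0,0,0,0],[-1,146,-213,0,0,0,0]]

```text
t: 34.87
eef_pos: [0.4179, 0.007, 0.1692]
tool_rot: [0.0, 0.687, 0.727, 0.0]
contact_force: [0.6, -0.8, -0.1]
gripper_width: -0.0
grasp_force: 0.0
```

```bash
python3 -c "
from h import *
go([.432,.009,.07])
snap('top','t7');snap('side','s7')
a=cv2.imread('pics/t7.png')[140:220,250:390];b=cv2.imread('pics/s7.png')[130:260,230:360]
cv2.imwrite('pics/v7.png',np.hstack([cv2.resize(a,(490,280)),cv2.resize(b,(280,280))]))"
```

```text
shift mm [ 1.2 14.1 99.2] turn deg [ 0.05 -0.01 -0.01] t 34.87 tcp [0.4179 0.007  0.1692] w -0.0 F [ 0.6 -0.8 -0.1] g 0.0
```

View pics/v7.png

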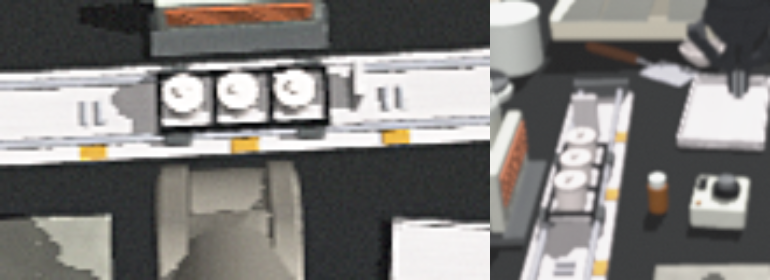

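The loaded carrier is at drying, centred at v7 (242,98) opposite the mark at (245,145). Now the start button.

>>> step_arm:
  increments:
    - [[-1,1,14,20,0,0,0],[-1,1,14,50,0,0,0],[-1,1,14,80,0,0,0],[-1,1,14,99,0,0,0],[-1,1,14,99,0,0,0],[-1,1,14,99,0,0,0]]

```text
t: 35.47
eef_pos: [0.4313, 0.0076, 0.0694]
tool_rot: [-0.0, 0.688, 0.726, -0.001]
contact_force: [0.4, -0.0, 0.0]
gripper_width: 0.006
grasp_force: 0.0
```

>>> step_arm:
  increments:
    - [[-1,0,0,8,0,0,0],[-1,0,0,16,0,0,0],[-1,0,0,20,0,0,0],[-1,0,0,22,0,0,0],[-1,0,0,23,0,0,0],[-1,0,0,23,0,0,0],[-1,0,0,23,0,0,0]]

```text
t: 36.05
eef_pos: [0.4322, 0.0091, 0.0474]
tool_rot: [0.001, 0.687, 0.726, 0.001]
contact_force: [1.5, -0.0, 3.8]
gripper_width: 0.001
grasp_force: 2.0
```

>>> step_arm:
  increments:
    - [[-1,0,0,2,0,0,0],[-1,0,0,3,0,0,0],[-1,0,0,4,0,0,0],[-1,0,0,4,0,0,0]]

```text
t: 36.38
eef_pos: [0.4324, 0.0091, 0.0453]
tool_rot: [-0.0, 0.688, 0.726, 0.001]
contact_force: [-8.6, -0.7, 46.5]
gripper_width: 0.001
grasp_force: 23.2
```

```bash
python3 -c "
from h import *
go([.432,.009,.17])"
```

```text
shift mm [   0.3   -0.2 -124.7] turn deg [ 0.1  -0.15 -0.08] t 36.38 tcp [0.4324 0.0091 0.0453] w 0.001 F [-8.6 -0.7 46.5] g 23.2
```

>>> step_arm:
  increments:
    - [[-1,0,0,-30,0,0,0],[-1,0,0,-70,0,0,0],[-1,0,0,-105,0,0,0],[0.4,-25,35,-115,0,0,0],[0.4,-55,65,-115,0,0,0],[0.4,-85,95,-115,0,0,0],[0.4,-115,120,-115,0,0,0],[0.4,-140,150,-115,0,0,0],[0.4,-148,185,-115,0,0,0],[0.4,-148,199,-115,0,0,0]]

```text
t: 37.22
eef_pos: [0.6409, -0.1307, 0.1574]
tool_rot: [0.001, 0.688, 0.725, -0.0]
contact_force: [0.3, 0.7, 0.8]
gripper_width: 0.697
grasp_force: 0.0
```

>>> step_arm:
  increments:
    - [[0.4,0,0,0,0,0,0],[0.4,0,0,0,0,0,0]]

```text
t: 37.38
eef_pos: [0.6373, -0.1274, 0.1567]
tool_rot: [-0.001, 0.687, 0.727, -0.001]
contact_force: [-1.3, 0.3, -0.5]
gripper_width: 0.697
grasp_force: 0.0
```

```bash
python3 -c "
from h import *
go([.6395,-.1272,.08])"
```

```text
shift mm [ 0.1  2.4 76.7] turn deg [-0.16 -0.02  0.  ] t 37.38 tcp [ 0.6373 -0.1274  0.1567] w 0.697 F [-1.3  0.3 -0.5] g 0.0
```

>>> step_arm:
  increments:
    - [[0.4,0,1,30,0,0,0],[0.4,0,1,60,0,0,0],[0.4,0,1,77,0,0,0],[0.4,0,1,77,0,0,0],[0.4,0,1,77,0,0,0],[0.2,0,1,77,0,0,0],[0.0,0,1,77,0,0,0],[-0.1,0,1,77,0,0,0],[-0.14,0,1,77,0,0,0],[-0.16,0,1,77,0,0,0]]
  force: 40

```text
t: 38.22
eef_pos: [0.6395, -0.1278, 0.0818]
tool_rot: [0.0, 0.687, 0.726, 0.0]
contact_force: [-0.2, 0.6, 4.3]
gripper_width: 0.42
grasp_force: 3.0
```

>>> step_arm:
  increments:
    - [[-0.2,0,0,0,0,0,0],[-1,0,0,0,0,0,0],[-1,0,0,0,0,0,0],[-1,0,0,0,0,0,0]]

```text
t: 38.55
eef_pos: [0.6395, -0.1278, 0.082]
tool_rot: [0.0, 0.687, 0.726, 0.0]
contact_force: [-2.8, 0.7, 7.2]
gripper_width: 0.411
grasp_force: 39.3
```

>>> step_arm:
  increments:
    - [[-1,3,0,0,0,0,0],[-1,8,0,0,0,0,0],[-1,15,0,0,0,0,0],[-1,24,0,0,0,0,0],[-1,34,0,0,0,0,0],[-1,44,0,0,0,0,0],[-1,54,0,0,0,0,0],[-1,64,0,0,0,0,0],[-1,73,0,0,0,0,0],[-1,80,0,0,0,0,0]]

```text
t: 39.38
eef_pos: [0.6349, -0.0473, 0.082]
tool_rot: [0.0, 0.687, 0.727, 0.0]
contact_force: [-3.1, -1.2, 8.1]
gripper_width: 0.408
grasp_force: 40.5
```

>>> step_arm:
  increments:
    - [[-1,9,0,0,0,0,0],[-1,19,0,0,0,0,0],[-1,29,0,0,0,0,0],[-1,39,0,0,0,0,0],[-1,49,0,0,0,0,0],[-1,59,0,0,0,0,0],[-1,67,0,0,0,0,0],[-1,74,0,0,0,0,0],[-1,78,0,0,0,0,0],[-1,80,0,0,0,0,0]]

```text
t: 40.22
eef_pos: [0.6304, 0.0324, 0.082]
tool_rot: [0.0, 0.687, 0.727, 0.0]
contact_force: [-3.2, -4.6, 7.6]
gripper_width: 0.411
grasp_force: 40.5
```

>>> step_arm:
  increments:
    - [[-1,0,0,0,0,0,0],[-1,0,0,0,0,0,0],[-1,0,0,0,0,0,0]]

```text
t: 40.47
eef_pos: [0.6304, 0.0321, 0.082]
tool_rot: [-0.0, 0.687, 0.726, 0.0]
contact_force: [-2.3, -0.9, 10.3]
gripper_width: 0.409
grasp_force: 40.5
```

>>> step_arm:
  increments:
    - [[-0.1,0,0,0,0,0,0],[0.0,0,0,0,0,0,0],[0.2,0,0,0,0,0,0],[0.4,0,0,0,0,0,0],[0.4,0,0,0,0,0,0],[0.4,0,0,-30,0,0,0],[0.4,0,0,-65,0,0,0],[0.4,0,0,-90,0,0,0]]

```text
t: 41.13
eef_pos: [0.6308, 0.0318, 0.1729]
tool_rot: [0.0, 0.687, 0.726, 0.0]
contact_force: [-0.2, -0.6, 0.1]
gripper_width: 0.699
grasp_force: 0.0
```

>>> step_arm:
  increments:
    - [[0.4,-20,-30,0,0,0,0],[0.4,-40,-60,0,0,0,0],[0.4,-70,-90,0,0,0,0],[0.4,-100,-120,0,0,0,0],[0.4,-100,-140,0,0,0,0],[0.4,-100,-140,0,0,0,0]]

```text
t: 41.63
eef_pos: [0.4912, -0.0783, 0.1706]
tool_rot: [-0.002, 0.689, 0.724, -0.001]
contact_force: [-0.5, 0.8, -1.0]
gripper_width: 0.702
grasp_force: 0.0
```

```bash
python3 -c "
from h import *
go([.6262,.096,.15])
snap('top','t8');snap('side','s8')
a=cv2.imread('pics/t8.png')[140:200,225:365];b=cv2.imread('pics/s8.png')[130:310,230:350]
cv2.imwrite('pics/v8.png',np.hstack([cv2.resize(a,None,fx=4,fy=4),cv2.resize(b,(160,240))]))"
```

```text
shift mm [167.4 143.5  20.3] turn deg [-0.19 -0.08 -0.38] t 41.63 tcp [ 0.4912 -0.0783  0.1706] w 0.702 F [-0.5  0.8 -1. ] g 0.0
```

View pics/v8.png

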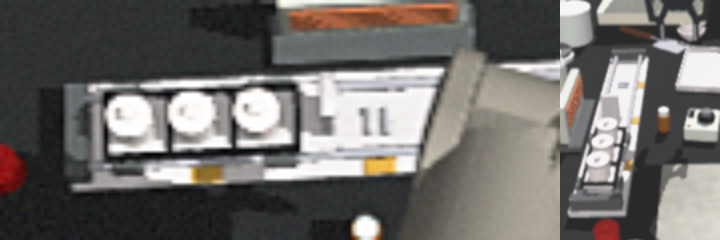

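All three are upright at the cooling station, at v8 (129,115), (192,113) and (257,109), with the frame over its mark.

```bash
python3 -c "
from h import *
for p in((129,115),(192,113),(257,109)): print(px('t8',225+p[0]/4,140+p[1]/4,.08))
go([.6262,.096,.15])"
```

```text
[0.6171 0.2141 0.08  ]
[0.6191 0.1586 0.08  ]
[0.623  0.1012 0.08  ]
shift mm [164.1 139.4  21.4] turn deg [ 0.04 -0.05 -0.07] t 41.73 tcp [ 0.4959 -0.0755  0.1712] w 0.7 F [ 0.9  0.2 -0.7] g 0.0
```

>>> step_arm:
  increments:
    - [[0.4,30,25,0,0,0,0],[0.4,60,50,0,0,0,0],[0.4,90,75,0,0,0,0],[0.4,120,100,0,0,0,0],[0.4,150,125,10,0,0,0],[0.4,167,139,21,0,0,0],[0.4,167,139,21,0,0,0],[0.4,167,139,21,0,0,0]]
  force: 20

```text
t: 42.4
eef_pos: [0.6262, 0.1018, 0.1484]
tool_rot: [-0.0, 0.685, 0.728, -0.001]
contact_force: [0.7, -1.0, 0.3]
gripper_width: 0.7
grasp_force: 0.0
```

```bash
python3 -c "
from h import *
go([.626,.099,.052])"
```

```text
shift mm [-2.7 -0.2 96.4] turn deg [-0.09  0.03  0.25] t 42.4 tcp [0.6262 0.1018 0.1484] w 0.7 F [ 0.7 -1.   0.3] g 0.0
```

>>> step_arm:
  increments:
    - [[0.4,-1,0,32,0,0,0],[0.4,-1,0,62,0,0,0],[0.4,-1,0,84,0,0,0],[0.4,-1,0,96,0,0,0],[0.4,-1,0,97,0,0,0],[0.4,-1,0,97,0,0,0],[0.2,-1,0,97,0,0,0],[0.1,-1,0,97,0,0,0],[0.05,-1,0,97,0,0,0],[0.0,-1,0,97,0,0,0]]

```text
t: 43.23
eef_pos: [0.6264, 0.0981, 0.054]
tool_rot: [0.0, 0.687, 0.726, 0.001]
contact_force: [-0.8, -0.3, 0.5]
gripper_width: 0.498
grasp_force: 0.0
```

>>> step_arm:
  increments:
    - [[-0.01,0,0,0,0,0,0],[-0.02,0,0,0,0,0,0],[-0.03,0,0,0,0,0,0],[-0.04,0,0,0,0,0,0],[-0.05,0,0,0,0,0,0],[-0.055,0,0,0,0,0,0],[-0.06,0,0,0,0,0,0],[-0.065,0,0,0,0,0,0],[-0.07,0,0,0,0,0,0],[-0.07,0,0,0,0,0,0]]

```text
t: 44.07
eef_pos: [0.6259, 0.0979, 0.053]
tool_rot: [0.0, 0.687, 0.726, 0.0]
contact_force: [1.0, 0.4, -0.0]
gripper_width: 0.466
grasp_force: 4.5
```

>>> step_arm:
  increments:
    - [[-0.074,0,0,0,0,0,0],[-0.074,0,0,0,0,0,0]]

```text
t: 44.23
eef_pos: [0.6259, 0.0979, 0.053]
tool_rot: [0.0, 0.687, 0.726, 0.0]
contact_force: [1.0, 0.4, 0.3]
gripper_width: 0.465
grasp_force: 7.6
```

```bash
python3 -c "
from h import *
go([.436,-.330,.152])"
```

```text
shift mm [-416.7 -213.3  -99.1] turn deg [ 0.02 -0.   -0.02] t 44.23 tcp [0.6259 0.0979 0.053 ] w 0.465 F [1.  0.4 0.3] g 7.6
```

>>> step_arm:
  increments:
    - [[-0.074,0,0,-10,0,0,0],[-0.074,0,0,-30,0,0,0],[-0.074,0,0,-60,0,0,0],[-0.074,-8,-4,-90,0,0,0],[-0.074,-30,-15,-99,0,0,0],[-0.074,-60,-31,-99,0,0,0],[-0.074,-92,-47,-99,0,0,0],[-0.074,-126,-64,-99,0,0,0],[-0.074,-160,-82,-99,0,0,0],[-0.074,-194,-99,-99,0,0,0]]

```text
t: 45.07
eef_pos: [0.5361, -0.1026, 0.1524]
tool_rot: [-0.0, 0.687, 0.727, 0.0]
contact_force: [0.6, -0.4, -1.7]
gripper_width: 0.462
grasp_force: 7.7
```

>>> step_arm:
  increments:
    - [[-0.074,-34,-17,0,0,0,0],[-0.074,-68,-35,0,0,0,0],[-0.074,-102,-52,0,0,0,0],[-0.074,-136,-70,0,0,0,0],[-0.074,-170,-87,0,0,0,0],[-0.074,-200,-103,0,0,0,0],[-0.074,-218,-112,0,0,0,0],[-0.074,-223,-114,0,0,0,0],[-0.074,-223,-114,0,0,0,0],[-0.074,-223,-114,0,0,0,0]]

```text
t: 45.9
eef_pos: [0.4364, -0.3294, 0.152]
tool_rot: [-0.0, 0.687, 0.726, 0.0]
contact_force: [0.3, 0.5, -1.0]
gripper_width: 0.463
grasp_force: 7.6
```

```bash
python3 -c "
from h import *
go([.436,-.330,.018])"
```

```text
shift mm [ -0.7  -0.5 134. ] turn deg [ 0.   -0.06 -0.01] t 45.9 tcp [ 0.4364 -0.3294  0.152 ] w 0.463 F [ 0.3  0.5 -1. ] g 7.6
```

>>> step_arm:
  increments:
    - [[-0.074,0,0,35,0,0,0],[-0.074,0,0,70,0,0,0],[-0.074,0,0,100,0,0,0],[-0.074,0,0,120,0,0,0],[-0.074,0,0,130,0,0,0],[-0.074,0,0,134,0,0,0],[-0.074,0,0,134,0,0,0],[-0.074,0,0,134,0,0,0]]

```text
t: 46.57
eef_pos: [0.4373, -0.3302, 0.0188]
tool_rot: [0.001, 0.687, 0.727, 0.0]
contact_force: [-0.1, -0.9, -0.9]
gripper_width: 0.465
grasp_force: 7.8
```

>>> step_arm:
  increments:
    - [[-0.04,0,0,0,0,0,0],[0.0,0,0,0,0,0,0],[0.1,0,0,0,0,0,0],[0.2,0,0,0,0,0,0],[0.2,0,0,-20,0,0,0],[0.2,0,0,-55,0,0,0],[0.4,0,0,-95,0,0,0],[0.4,0,0,-130,0,0,0]]

```text
t: 47.23
eef_pos: [0.4358, -0.3305, 0.1498]
tool_rot: [-0.0, 0.687, 0.726, -0.0]
contact_force: [0.6, -0.5, 0.1]
gripper_width: 0.697
grasp_force: 0.0
```

```bash
python3 -c "
from h import *
snap('top','t9')
go([.6225,.1575,.15])"
```

```text
shift mm [480.2 209.8   5.4] turn deg [ 0.47  0.28 -0.12] t 47.28 tcp [ 0.4387 -0.3333  0.156 ] w 0.702 F [ 0.8 -2.3  4.1] g 0.0
```

>>> step_arm:
  increments:
    - [[0.4,476,213,0,0,0,0],[0.4,476,213,0,0,0,0],[0.4,476,213,0,0,0,0],[0.4,476,213,0,0,0,0],[0.4,476,213,0,0,0,0],[0.4,476,213,0,0,0,0],[0.4,476,213,0,0,0,0],[0.4,476,213,0,0,0,0],[0.4,476,213,0,0,0,0]]

```text
t: 48.03
eef_pos: [0.5705, 0.0221, 0.1483]
tool_rot: [0.0, 0.687, 0.726, 0.0]
contact_force: [1.3, -0.9, 0.3]
gripper_width: 0.7
grasp_force: 0.0
```

```bash
python3 -c "
from h import *
snap('top','t10');snap('side','s10')
go([.6225,.1575,.15])
a=cv2.imread('pics/t10.png')[140:250,225:435];b=cv2.imread('pics/s10.png')[130:310,230:380]
cv2.imwrite('pics/v10.png',np.hstack([cv2.resize(a,(573,300)),cv2.resize(b,(225,300))]))"
```

```text
shift mm [124.7  58.6  -1.8] turn deg [ 0.1  -0.19  0.65] t 48.13 tcp [0.5724 0.0292 0.1477] w 0.7 F [-1.4 -0.1 -0.2] g 0.0
```

View pics/v10.png

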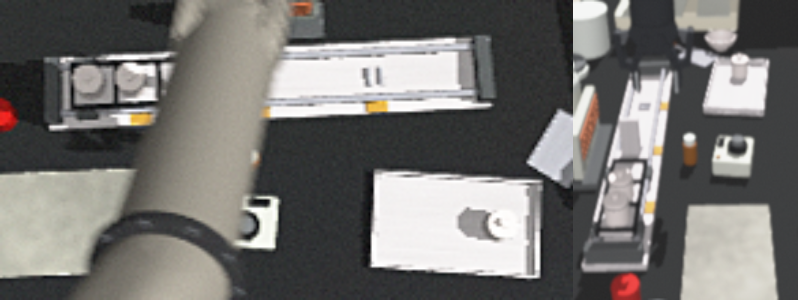

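The first crucible stands in the tray, at v10 (501,226). The other two are still in pockets 1 and 2, at (133,78) and (90,80). Next is pocket1.

>>> step_arm:
  increments:
    - [[0.4,40,18,0,0,0,0],[0.4,80,36,0,0,0,0],[0.4,115,52,0,0,0,0],[0.4,133,60,0,0,0,0],[0.4,133,60,0,0,0,0],[0.4,133,60,0,0,0,0]]

```text
t: 48.63
eef_pos: [0.6226, 0.1575, 0.1476]
tool_rot: [-0.0, 0.686, 0.727, -0.0]
contact_force: [-0.1, -1.2, 0.0]
gripper_width: 0.704
grasp_force: 0.0
```

```bash
python3 -c "
from h import *
go([.6225,.1575,.053])"
```

```text
shift mm [ 0.  -0.1 94.6] turn deg [-0.01  0.01  0.14] t 48.63 tcp [0.6226 0.1575 0.1476] w 0.704 F [-0.1 -1.2  0. ] g 0.0
```

>>> step_arm:
  increments:
    - [[0.4,0,0,32,0,0,0],[0.4,0,0,62,0,0,0],[0.4,0,0,84,0,0,0],[0.4,0,0,94,0,0,0],[0.4,0,0,95,0,0,0],[0.4,0,0,95,0,0,0],[0.2,0,0,95,0,0,0],[0.1,0,0,95,0,0,0],[0.05,0,0,95,0,0,0],[0.0,0,0,95,0,0,0]]

```text
t: 49.47
eef_pos: [0.6232, 0.1563, 0.054]
tool_rot: [0.0, 0.687, 0.726, 0.001]
contact_force: [-0.1, -0.8, -0.7]
gripper_width: 0.5
grasp_force: 0.0
```

>>> step_arm:
  increments:
    - [[-0.01,0,0,0,0,0,0],[-0.02,0,0,0,0,0,0],[-0.03,0,0,0,0,0,0],[-0.04,0,0,0,0,0,0],[-0.05,0,0,0,0,0,0],[-0.055,0,0,0,0,0,0],[-0.06,0,0,0,0,0,0],[-0.065,0,0,0,0,0,0],[-0.07,0,0,0,0,0,0],[-0.07,0,0,0,0,0,0]]

```text
t: 50.3
eef_pos: [0.6229, 0.1562, 0.0531]
tool_rot: [0.0, 0.687, 0.726, 0.0]
contact_force: [1.2, -0.5, 1.0]
gripper_width: 0.461
grasp_force: 4.5
```

>>> step_arm:
  increments:
    - [[-0.074,0,0,0,0,0,0],[-0.074,0,0,0,0,0,0]]

```text
t: 50.47
eef_pos: [0.6229, 0.1561, 0.0531]
tool_rot: [0.0, 0.687, 0.726, 0.0]
contact_force: [0.5, 0.5, 1.6]
gripper_width: 0.469
grasp_force: 7.6
```

```bash
python3 -c "
from h import *
go([.440,-.270,.152])"
```

```text
shift mm [-415.3 -206.1  -99.1] turn deg [ 0.03 -0.   -0.03] t 50.47 tcp [0.6229 0.1561 0.0531] w 0.469 F [0.5 0.5 1.6] g 7.6
```

>>> step_arm:
  increments:
    - [[-0.074,0,0,-10,0,0,0],[-0.074,0,0,-30,0,0,0],[-0.074,0,0,-60,0,0,0],[-0.074,-8,-4,-90,0,0,0],[-0.074,-30,-15,-99,0,0,0],[-0.074,-60,-30,-99,0,0,0],[-0.074,-92,-46,-99,0,0,0],[-0.074,-126,-62,-99,0,0,0],[-0.074,-160,-79,-99,0,0,0],[-0.074,-194,-96,-99,0,0,0]]

```text
t: 51.3
eef_pos: [0.5361, -0.0443, 0.1523]
tool_rot: [-0.0, 0.687, 0.727, -0.0]
contact_force: [0.1, -0.6, -0.5]
gripper_width: 0.472
grasp_force: 7.6
```

>>> step_arm:
  increments:
    - [[-0.074,-34,-17,0,0,0,0],[-0.074,-68,-34,0,0,0,0],[-0.074,-102,-51,0,0,0,0],[-0.074,-136,-67,0,0,0,0],[-0.074,-170,-84,0,0,0,0],[-0.074,-200,-99,0,0,0,0],[-0.074,-217,-108,0,0,0,0],[-0.074,-221,-110,0,0,0,0],[-0.074,-221,-110,0,0,0,0],[-0.074,-221,-110,0,0,0,0]]

```text
t: 52.13
eef_pos: [0.4402, -0.2686, 0.152]
tool_rot: [-0.0, 0.687, 0.727, 0.0]
contact_force: [-0.0, 0.5, -1.0]
gripper_width: 0.466
grasp_force: 7.6
```

```bash
python3 -c "
from h import *
go([.440,-.270,.018])"
```

```text
shift mm [ -1.5  -0.3 134. ] turn deg [-0.   -0.06  0.  ] t 52.13 tcp [ 0.4402 -0.2686  0.152 ] w 0.466 F [-0.   0.5 -1. ] g 7.6
```

>>> step_arm:
  increments:
    - [[-0.074,-1,0,35,0,0,0],[-0.074,-1,0,70,0,0,0],[-0.074,-1,0,100,0,0,0],[-0.074,-1,0,120,0,0,0],[-0.074,-1,0,130,0,0,0],[-0.074,-1,0,134,0,0,0],[-0.074,-1,0,134,0,0,0],[-0.074,-1,0,134,0,0,0]]

```text
t: 52.8
eef_pos: [0.4411, -0.2705, 0.0188]
tool_rot: [0.001, 0.687, 0.727, 0.0]
contact_force: [0.2, -0.6, -0.8]
gripper_width: 0.467
grasp_force: 7.8
```

>>> step_arm:
  increments:
    - [[-0.04,0,0,0,0,0,0],[0.0,0,0,0,0,0,0],[0.1,0,0,0,0,0,0],[0.2,0,0,0,0,0,0],[0.2,0,0,-20,0,0,0],[0.2,0,0,-55,0,0,0],[0.4,0,0,-95,0,0,0],[0.4,0,0,-130,0,0,0]]

```text
t: 53.47
eef_pos: [0.4396, -0.2709, 0.1498]
tool_rot: [-0.0, 0.688, 0.726, -0.0]
contact_force: [1.6, -0.6, 0.6]
gripper_width: 0.702
grasp_force: 0.0
```

>>> step_arm:
  increments:
    - [[0.4,34,15,0,0,0,0],[0.4,68,30,0,0,0,0],[0.4,104,45,0,0,0,0],[0.4,140,61,0,0,0,0],[0.4,176,77,0,0,0,0],[0.4,212,93,0,0,0,0],[0.4,248,108,0,0,0,0],[0.4,284,124,0,0,0,0],[0.4,315,138,0,0,0,0],[0.4,330,144,0,0,0,0]]

```text
t: 54.3
eef_pos: [0.5668, 0.0727, 0.148]
tool_rot: [-0.0, 0.685, 0.729, 0.001]
contact_force: [1.0, 0.9, -0.5]
gripper_width: 0.702
grasp_force: 0.0
```

```bash
python3 -c "
from h import *
go([.620,.2135,.150])
c=snap('top','t11');snap('side','s11')
# compare remaining crucible and tray with t10
a=cv2.imread('pics/s10.png').astype(int);b=cv2.imread('pics/s11.png').astype(int)
x=cv2.imread('pics/t11.png')[140:250,225:435];y=cv2.imread('pics/s11.png')[130:310,230:380]
cv2.imwrite('pics/v11.png',np.hstack([cv2.resize(x,(573,300)),cv2.resize(y,(225,300))]))"
```

```text
shift mm [137.3  61.7  -1.7] turn deg [ 0.07 -0.11  0.32] t 54.3 tcp [0.5668 0.0727 0.148 ] w 0.702 F [ 1.   0.9 -0.5] g 0.0
```

View pics/v11.png

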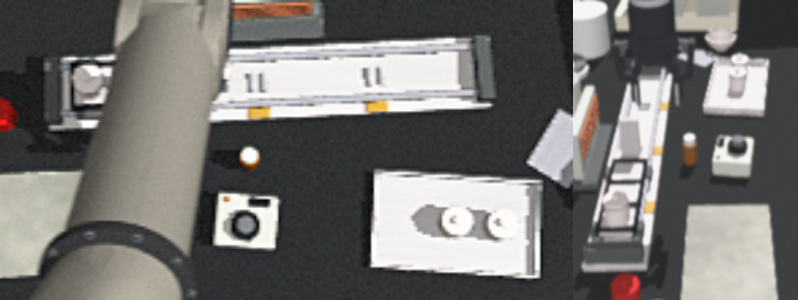

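Two crucibles are in the tray, at v11 (457,222) and (501,224). The last is still in pocket2, at (88,80).

>>> step_arm:
  increments:
    - [[0.4,38,17,0,0,0,0],[0.4,76,34,0,0,0,0],[0.4,113,50,0,0,0,0],[0.4,138,61,0,0,0,0],[0.4,142,63,0,0,0,0],[0.4,142,63,0,0,0,0],[0.4,142,63,0,0,0,0]]

```text
t: 54.98
eef_pos: [0.6204, 0.2093, 0.1479]
tool_rot: [0.0, 0.688, 0.726, -0.001]
contact_force: [0.5, -0.2, -0.5]
gripper_width: 0.702
grasp_force: 0.0
```

```bash
python3 -c "
from h import *
go([.620,.2135,.053])"
```

```text
shift mm [ 4.4 -0.1 94.9] turn deg [-0.03  0.1  -0.16] t 54.98 tcp [0.6204 0.2093 0.1479] w 0.702 F [ 0.5 -0.2 -0.5] g 0.0
```

>>> step_arm:
  increments:
    - [[0.4,3,0,32,0,0,0],[0.4,3,0,62,0,0,0],[0.4,3,0,84,0,0,0],[0.4,3,0,94,0,0,0],[0.4,3,0,95,0,0,0],[0.4,3,0,95,0,0,0],[0.2,3,0,95,0,0,0],[0.1,3,0,95,0,0,0],[0.05,3,0,95,0,0,0],[0.0,3,0,95,0,0,0]]

```text
t: 55.82
eef_pos: [0.6209, 0.2153, 0.054]
tool_rot: [0.0, 0.687, 0.726, 0.001]
contact_force: [-0.5, -0.5, 0.5]
gripper_width: 0.5
grasp_force: 0.0
```

>>> step_arm:
  increments:
    - [[-0.01,0,0,0,0,0,0],[-0.02,0,0,0,0,0,0],[-0.03,0,0,0,0,0,0],[-0.04,0,0,0,0,0,0],[-0.05,0,0,0,0,0,0],[-0.055,0,0,0,0,0,0],[-0.06,0,0,0,0,0,0],[-0.065,0,0,0,0,0,0],[-0.07,0,0,0,0,0,0],[-0.07,0,0,0,0,0,0]]

```text
t: 56.65
eef_pos: [0.6203, 0.2151, 0.0529]
tool_rot: [-0.0, 0.687, 0.726, -0.0]
contact_force: [-1.0, -0.3, 0.4]
gripper_width: 0.466
grasp_force: 4.5
```

>>> step_arm:
  increments:
    - [[-0.074,0,0,0,0,0,0],[-0.074,0,0,0,0,0,0]]

```text
t: 56.82
eef_pos: [0.6203, 0.2151, 0.0529]
tool_rot: [-0.0, 0.687, 0.726, -0.0]
contact_force: [-0.7, 0.4, -0.3]
gripper_width: 0.465
grasp_force: 7.6
```

```bash
python3 -c "
from h import *
go([.444,-.211,.152])"
```

```text
shift mm [-415.6 -199.7  -99.1] turn deg [-0.01  0.   -0.02] t 56.82 tcp [0.6203 0.2151 0.0529] w 0.465 F [-0.7  0.4 -0.3] g 7.6
```

>>> step_arm:
  increments:
    - [[-0.074,0,0,-10,0,0,0],[-0.074,0,0,-30,0,0,0],[-0.074,0,0,-60,0,0,0],[-0.074,-8,-4,-90,0,0,0],[-0.074,-30,-15,-99,0,0,0],[-0.074,-60,-29,-99,0,0,0],[-0.074,-92,-44,-99,0,0,0],[-0.074,-126,-60,-99,0,0,0],[-0.074,-160,-77,-99,0,0,0],[-0.074,-194,-93,-99,0,0,0]]

```text
t: 57.65
eef_pos: [0.5375, 0.0147, 0.1527]
tool_rot: [0.0, 0.687, 0.726, 0.0]
contact_force: [0.5, -1.3, -1.3]
gripper_width: 0.468
grasp_force: 7.7
```

>>> step_arm:
  increments:
    - [[-0.074,-34,-16,0,0,0,0],[-0.074,-68,-33,0,0,0,0],[-0.074,-102,-49,0,0,0,0],[-0.074,-136,-65,0,0,0,0],[-0.074,-170,-82,0,0,0,0],[-0.074,-200,-96,0,0,0,0],[-0.074,-217,-105,0,0,0,0],[-0.074,-221,-107,0,0,0,0],[-0.074,-221,-107,0,0,0,0],[-0.074,-221,-107,0,0,0,0]]

```text
t: 58.48
eef_pos: [0.4443, -0.2097, 0.1522]
tool_rot: [0.0, 0.687, 0.727, 0.0]
contact_force: [-0.0, -0.8, -1.8]
gripper_width: 0.465
grasp_force: 7.7
```

```bash
python3 -c "
from h import *
go([.444,-.211,.018])"
```

```text
shift mm [ -1.3  -0.5 134.2] turn deg [ 0.05 -0.02 -0.01] t 58.48 tcp [ 0.4443 -0.2097  0.1522] w 0.465 F [-0.  -0.8 -1.8] g 7.7
```

>>> step_arm:
  increments:
    - [[-0.074,-1,0,35,0,0,0],[-0.074,-1,0,70,0,0,0],[-0.074,-1,0,100,0,0,0],[-0.074,-1,0,120,0,0,0],[-0.074,-1,0,130,0,0,0],[-0.074,-1,0,134,0,0,0],[-0.074,-1,0,134,0,0,0],[-0.074,-1,0,134,0,0,0]]

```text
t: 59.15
eef_pos: [0.4449, -0.2112, 0.0188]
tool_rot: [0.001, 0.687, 0.727, 0.0]
contact_force: [0.0, -0.5, 0.4]
gripper_width: 0.461
grasp_force: 7.8
```

>>> step_arm:
  increments:
    - [[-0.04,0,0,0,0,0,0],[0.0,0,0,0,0,0,0],[0.1,0,0,0,0,0,0],[0.2,0,0,0,0,0,0],[0.2,0,0,-20,0,0,0],[0.2,0,0,-55,0,0,0],[0.4,0,0,-95,0,0,0],[0.4,0,0,-130,0,0,0]]

```text
t: 59.82
eef_pos: [0.4433, -0.2117, 0.1497]
tool_rot: [-0.0, 0.688, 0.726, -0.0]
contact_force: [1.4, 0.2, -0.2]
gripper_width: 0.705
grasp_force: 0.0
```

>>> step_arm:
  increments:
    - [[0.4,27,23,0,0,0,0],[0.4,54,46,0,0,0,0],[0.4,81,70,0,0,0,0],[0.4,108,93,0,0,0,0],[0.4,138,119,0,0,0,0],[0.4,168,145,0,0,0,0],[0.4,198,170,0,0,0,0],[0.4,222,191,0,0,0,0],[0.4,232,200,0,0,0,0],[0.4,232,200,0,0,0,0]]

```text
t: 60.65
eef_pos: [0.6323, 0.0359, 0.1475]
tool_rot: [-0.0, 0.685, 0.729, 0.001]
contact_force: [0.2, -0.5, -0.4]
gripper_width: 0.696
grasp_force: 0.0
```

>>> step_arm:
  increments:
    - [[0.4,0,0,0,0,0,0],[0.4,0,0,0,0,0,0]]

```text
t: 60.82
eef_pos: [0.6296, 0.0293, 0.148]
tool_rot: [0.0, 0.688, 0.726, -0.001]
contact_force: [0.5, -0.8, -0.8]
gripper_width: 0.695
grasp_force: 0.0
```

```bash
python3 -c "
from h import *
go([.6304,.0321,.080])
snap('top','t12');snap('side','s12')
x=cv2.imread('pics/t12.png')[180:250,340:435];y=cv2.imread('pics/s12.png')[130:310,230:380]
cv2.imwrite('pics/v12.png',np.hstack([cv2.resize(x,(407,300)),cv2.resize(y,(250,300))]))"
```

```text
shift mm [ 2.9  1.  68. ] turn deg [-0.05  0.05 -0.15] t 60.82 tcp [0.6296 0.0293 0.148 ] w 0.695 F [ 0.5 -0.8 -0.8] g 0.0
```

View pics/v12.png

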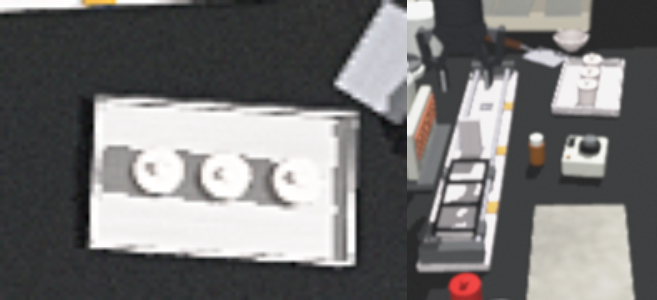

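All three are upright in the tray, at v12 (158,170), (225,175) and (293,180). Now the carrier goes back.

>>> step_arm:
  increments:
    - [[0.4,1,0,30,0,0,0],[0.4,1,0,55,0,0,0],[0.4,1,0,68,0,0,0],[0.4,1,0,68,0,0,0],[0.4,1,0,68,0,0,0],[0.2,1,0,68,0,0,0],[0.0,1,0,68,0,0,0],[-0.1,1,0,68,0,0,0],[-0.14,1,0,68,0,0,0],[-0.16,1,0,68,0,0,0]]
  force: 40

```text
t: 61.75
eef_pos: [0.6304, 0.0323, 0.0806]
tool_rot: [-0.0, 0.687, 0.726, 0.0]
contact_force: [-3.0, -1.1, 3.5]
gripper_width: 0.421
grasp_force: 3.1
```

>>> step_arm:
  increments:
    - [[-0.2,0,0,0,0,0,0],[-1,0,0,0,0,0,0],[-1,0,0,0,0,0,0],[-1,0,0,0,0,0,0]]

```text
t: 62.08
eef_pos: [0.6304, 0.0323, 0.0807]
tool_rot: [-0.0, 0.687, 0.726, 0.0]
contact_force: [-4.2, -0.0, 6.3]
gripper_width: 0.409
grasp_force: 39.3
```

>>> step_arm:
  increments:
    - [[-1,-5,0,0,0,0,0],[-1,-15,0,0,0,0,0],[-1,-30,0,0,0,0,0],[-1,-46,0,0,0,0,0],[-1,-62,0,0,0,0,0],[-1,-80,0,0,0,0,0],[-1,-98,0,0,0,0,0],[-1,-116,0,0,0,0,0],[-1,-134,0,0,0,0,0],[-1,-150,0,0,0,0,0]]

```text
t: 62.92
eef_pos: [0.639, -0.1175, 0.0807]
tool_rot: [-0.0, 0.687, 0.726, 0.001]
contact_force: [-3.4, 4.2, 7.2]
gripper_width: 0.414
grasp_force: 40.0
```

>>> step_arm:
  increments:
    - [[-1,-16,0,0,0,0,0],[-1,-34,0,0,0,0,0],[-1,-52,0,0,0,0,0],[-1,-70,0,0,0,0,0],[-1,-88,0,0,0,0,0],[-1,-106,0,0,0,0,0],[-1,-124,0,0,0,0,0],[-1,-140,0,0,0,0,0],[-1,-150,0,0,0,0,0],[-1,-155,0,0,0,0,0]]

```text
t: 63.75
eef_pos: [0.6478, -0.2729, 0.0807]
tool_rot: [0.0, 0.688, 0.726, 0.001]
contact_force: [-4.0, 5.9, 11.7]
gripper_width: 0.41
grasp_force: 41.7
```

>>> step_arm:
  increments:
    - [[-1,-4,0,0,0,0,0],[-1,-9,0,0,0,0,0],[-1,-13,0,0,0,0,0],[-1,-15,0,0,0,0,0],[-1,-15,0,0,0,0,0],[-1,-15,0,0,0,0,0]]

```text
t: 64.25
eef_pos: [0.6486, -0.2873, 0.0808]
tool_rot: [0.001, 0.687, 0.726, 0.0]
contact_force: [-1.3, -0.2, 6.6]
gripper_width: 0.412
grasp_force: 41.3
```

>>> step_arm:
  increments:
    - [[-0.1,0,0,0,0,0,0],[0.0,0,0,0,0,0,0],[0.2,0,0,0,0,0,0],[0.4,0,0,0,0,0,0],[0.4,0,0,0,0,0,0],[0.4,0,0,-30,0,0,0],[0.4,0,0,-65,0,0,0],[0.4,0,0,-100,0,0,0],[0.4,0,0,-120,0,0,0]]

```text
t: 65.0
eef_pos: [0.6494, -0.2882, 0.204]
tool_rot: [0.002, 0.687, 0.726, 0.001]
contact_force: [0.2, -0.7, -0.6]
gripper_width: 0.701
grasp_force: 0.0
```

>>> step_arm:
  increments:
    - [[0.4,40,-20,0,0,0,0],[0.4,80,-40,0,0,0,0],[0.4,120,-60,0,0,0,0],[0.4,160,-80,0,0,0,0],[0.4,200,-100,0,0,0,0],[0.4,240,-120,0,0,0,0],[0.4,280,-140,0,0,0,0],[0.4,300,-150,0,0,0,0],[0.4,300,-150,0,0,0,0],[0.4,300,-150,0,0,0,0]]

```text
t: 65.83
eef_pos: [0.4809, 0.0069, 0.2]
tool_rot: [-0.001, 0.685, 0.728, 0.0]
contact_force: [-0.7, -0.9, 0.9]
gripper_width: 0.702
grasp_force: 0.0
```

```bash
python3 -c "
from h import *
snap('top','t13')
go([.6304,.0321,.080])
crop('t13',205,130,435,260,3.4,'v13')
g=cv2.cvtColor(cv2.imread('pics/t13.png'),cv2.COLOR_BGR2GRAY); print(g[166,330:392].tolist())"
```

```text
shift mm [ 18.6 149.7 120.3] turn deg [ 0.05 -0.03  0.11] t 65.88 tcp [0.4819 0.0048 0.2002] w 0.701 F [ 0.5 -0.2  0.3] g 0.0
[151, 146, 146, 143, 151, 165, 146, 138, 115, 33, 213, 253, 243, 240, 239, 240, 240, 240, 241, 238, 238, 240, 247, 226, 93, 34, 212, 251, 238, 238, 240, 239, 238, 239, 240, 241, 238, 240, 248, 228, 94, 32, 211, 249, 240, 241, 242, 213, 143, 147, 151, 142, 138, 144, 147, 138, 85, 18, 120, 158, 150, 150]
```

View pics/v13.png

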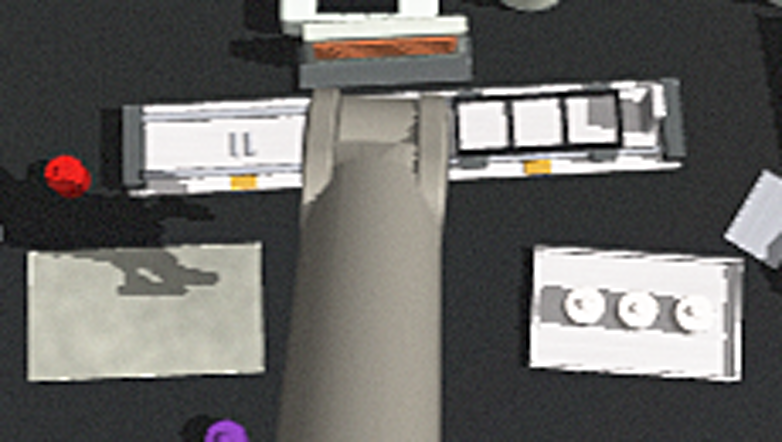

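The carrier's lip lines are at the same pixels as before loading (about 339, 355, 371 and 387), so it's back in the loading detent. The tray holds all three crucibles upright, and the robot is clear of everything.

```bash
python3 -c "
from station import bot
print(bot.hand_in())"
```

```text
the job is handed in; nothing more can be done
None
```

I handed the job in after about 66 s of robot time, without a verdict back: all three crucibles went through drying (start button pressed) and cooling and stand upright in the tray, and the empty carrier is back in the loading detent.

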